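# Photograph the cleaned fossils and file them in the drawer

### The arm

A 7-joint arm with a two-finger parallel gripper is mounted at the origin on the work surface. World frame = base frame: x ahead of the robot, y to its left, z up, the work surface at z = 0. Lengths are in m, angles in rad, forces in N, time in s.
With the tool pointing down it reaches from about 0.35 to 0.9 m from the base axis. Payload 8.1 kg.
Tool frame: the origin (TCP) lies midway between the tips of the shut fingers; the grasp point (between the pads) lies arm.grip_point_offset behind it (arm.grip_point_offset is the distance from the TCP to the grasp point, in m); z points along the fingers, y is the line along which they close (so a half turn about z gives the same grasp; the last joint's range is limited). The gripper opens to 92 mm and grips with 3 to 60 N. Pads are 19 mm wide; open, the fingers measure 130 mm over their backs; the gripper's body (75 mm by 190 mm) begins 47 mm behind the grasp point.
Start: joints at [-1.41, 0.434, 0.025, 1.573, -0.012, 1.134, -0.075], TCP at [0.163, 0.603, 0.227] pointing down, gripper open.
Joint ranges: [-2.62, 2.62], [-0.44, 2.09], [-1.27, 1.32], [0.08, 2.57], [-1.32, 4.46], [0.12, 2], [-2.74, 2.74]. Speed limits (rad/s): [2.22, 2.22, 3.01, 3.01, 3.14, 3.14, 3.14].

### API

Orientations are given as a unit quaternion [w, x, y, z].
In Python, from cell import arm, viewer, order gives the robot as it stands.
- The arm moves only by the shell command python3 -m crank 'ROWS' [FORCE]. ROWS is JSON, a list of rows, each an object of numbers: "gripper": the opening, from 0 (shut) to 1 (fully open); "x", "y", "z": the shift along the world's x, y, z as a fraction of full scale; "rx", "ry", "rz": the turn, a rotation vector about the world's x, y, z as a fraction of full scale. A call has 1 to 5 rows; each row shifts and turns the commanded pose from where the row before left it; what a row does not reach is not made up. Full scale, the value 1, is 25 mm for a shift and 2 rad for a turn. A row lasts 1/12 s, in which the tool goes at most 41.7 mm and 7.16 degrees, less where a joint would pass 70% of its speed; a pose out of reach is approached as far as the arm can. A call with a number of a shift or a turn outside -1 to 1 is refused whole. A call with a gripper value outside its range is refused whole. The fingers move at their own pace and stop on an object; FORCE is the grip in N (left out, the last holds). Time passes only in rows, so rows that do not move let the fingers close. It gives the time, the measured TCP pose, the force, the opening and the grip force at its end, in the units of the state.
- arm.read_state(): the state, without advancing time (a new reading comes with each control period).
- viewer.capture(name): name is "scene" or "top" or "wrist"; returns a dict with "color" (384x512x3 uint8, red, green, blue), "intrinsics" (3x3 intrinsics, pixels), "extrinsics" (4x4, takes a point from camera to world coordinates). Camera axes: x right, y down, z forward; pixel columns grow to the right and rows downward; lengths in m; the calibration is good to about 2 mm. A picture is of the moment at which its call begins. There is no depth.
- order.sign_off(): hands the job in; it is judged then, once.
The state is a dict: "t": time; "joints": joint angles; "joint_vel": joint speeds; "tau": joint torques, N m; "position": TCP position; "tcp_rot": TCP orientation; "force": force on the tool from outside, world axes, zero at the start; "wrist_torque": the same for the moment, N m; "grip_width": opening from 0.0 (shut) to 1.0 (fully open); "grasp_force": force on a finger pad.
Only numpy, scipy, OpenCV 4.12 (cv2) and the standard library are available. Lean on these libraries where they do the work, as an engineer would, in place of code of your own. Each camera call takes 0.05 s, during which the arm holds its last target. There are 200 camera calls.

### The job

Lay every cleaned fossil (vertebra, tooth, jaw piece, ammonite: whichever are on the bench) in the white shuttle tray together, slide the loaded tray along its channel under the camera gantry right up to the back stop, and leave it there for about two seconds for the photograph. Then draw the tray back out clear of the gantry, leaving it lying in its channel, move all the fossils from it into the top drawer of the small cabinet and shut the drawer fully. Leave the jar, vial, brush, stone and card tray alone.

Things in the scene. Friction and masses are not known exactly. Their poses are not given: they have to be found in the camera images.
- gantry: Fixed camera gantry. Origin on the bench under the centre of its roof; +x is the way the tray slides in, away from the robot. Clear roof x -70 to +70 mm, 210 mm wide (y), underside 56 mm, top 62 mm up; camera on it to 185 mm. Two fences 16 mm high, 8 mm thick, inner faces at y = +-97 mm, run from x = -260 to +70 mm and form the channel; under the roof walls stand on the same lines.
- channel_mark (a point): Point on the bench in the middle of the channel at the gantry's x = -180 mm, axes as the gantry's: with the tray's origin here its bed is well clear of the roof, for loading. The white back stop's face is at the gantry's x = +58 mm: the tray meets it when tray origin and gantry origin coincide. The tray starts partly under the roof (gantry x -100 to -20 mm), so draw it out first.
- tray: Loose white plastic shuttle tray lying on the bench in the channel, about 250 g; sliding it takes 3 to 15 N. Origin: underside centre of the bed; axes along the gantry's. Bed 116 mm (x) by 188 mm (y), 14 mm high, walls and floor 5 mm thick, open on top. A flat neck 20 mm wide, 8 mm high leads towards -x to an upright grip block.
- tray_grip (a point): Grip point of the tray's grey grip block, at the tray's x = -120 mm, y = 0, 30 mm above the bench; axes as the tray's. The block is 24 mm (x) by 20 mm (y), 45 mm high from the bench; pinch it across y from above.
- vertebra: Brown fossil vertebra, a round spool 42 mm across and 24 mm high, standing on its flat end. Origin: centre of underside. Absent in some runs (then None).
- tooth: Fossil shark tooth lying flat. Origin: underside, mid length. Brown root block 20 mm (x, from -24 to -4 mm) by 46 mm (y), 16 mm high; dark blade 12 mm high tapers from it to a tip at x = +24 mm. Grip the root across y at x = -14 mm. Absent in some runs (then None).
- jaw: Fossil jaw piece, brown bar 52 mm (x) by 22 mm (y), 16 mm high, with a row of four small teeth on top (to 27 mm). Origin: centre of underside. Grip across y. Absent in some runs (then None).
- ammonite: Grey ammonite, a round disc 44 mm across and 18 mm high with a spiral on top, lying flat. Origin: centre of underside. Absent in some runs (then None).
- drawer_floor (a point): Point on the top drawer's inner floor, 27 mm behind the inside of its front panel, mid width, 80 mm above the bench; moves with the drawer; -x is the way it opens. Inside 175 mm (x) by 208 mm (y); sides rise 38 mm, the front panel 47 mm above the floor. Open by d, the floor from x = -27 mm to d - 33 mm is uncovered; the cabinet's top is 140 mm above the bench.
- cab_drawer0_handle (a point): Middle of the top drawer's handle, a steel bar 11 mm thick and 120 mm long along the drawer's y, 35 mm in front of the drawer front and 103 mm above the bench; moves with the drawer; axes as drawer_floor. Can be pinched across x from above. A like handle lies 58 mm below it on the lower drawer, which is not used.
- cab_drawer0 (a joint): How far the top drawer is open, m: 0 fully shut, 0.15 fully open; starts at 0 to 0.012. It slides stiffly (about 1 N) and stays where it is left.
- jar: Bystander: small jar 40 mm across, 55 mm high. Origin underside. Leave alone.
- matrix: Bystander: plain rounded lump of stone 50 by 45 by 32 mm. Origin underside. Leave alone.
- vial: Bystander: small vial 26 mm across, 50 mm high. Origin underside. Leave alone.
- brush: Bystander: brush 110 mm long, lying. Leave alone.
- cardtray: Bystander: empty white card tray 75 by 60 by 18 mm. Origin underside. Leave alone.

How it is judged:
On the way, in this order (a step that is already met when the one before it is completed fails the run):
1. all the fossils lie in the shuttle tray (x of vertebra in the frame of tray between -0.055 and 0.055 m and y of vertebra in the frame of tray between -0.092 and 0.092 m and z of vertebra in the frame of tray between -0.004 and 0.03 m and x of tooth in the frame of tray between -0.055 and 0.055 m and y of tooth in the frame of tray between -0.092 and 0.092 m and z of tooth in the frame of tray between -0.004 and 0.03 m and x of jaw in the frame of tray between -0.055 and 0.055 m and y of jaw in the frame of tray between -0.092 and 0.092 m and z of jaw in the frame of tray between -0.004 and 0.03 m and x of ammonite in the frame of tray between -0.055 and 0.055 m and y of ammonite in the frame of tray between -0.092 and 0.092 m and z of ammonite in the frame of tray between -0.004 and 0.03 m), for 0.2 s.
2. the tray, with all the fossils in it, stands at the back stop under the gantry (within 8 mm) for a second, at rest (all of step 1 and y of tray in the frame of gantry between -0.012 and 0.012 m and z of tray in the frame of gantry below 0.008 m and x of tray in the frame of gantry above -0.008 m and linear speed of tray below 0.02 m/s), for 1 s.
3. the tray is drawn out clear of the gantry's roof (x of tray in the frame of gantry below -0.135 m and y of tray in the frame of gantry between -0.012 and 0.012 m and z of tray in the frame of gantry below 0.008 m), for 0.2 s.
4. all the fossils lie in the open top drawer (x of vertebra in the frame of drawer_floor between -0.029 and 0.149 m and y of vertebra in the frame of drawer_floor between -0.106 and 0.106 m and z of vertebra in the frame of drawer_floor between -0.006 and 0.036 m and x of tooth in the frame of drawer_floor between -0.029 and 0.149 m and y of tooth in the frame of drawer_floor between -0.106 and 0.106 m and z of tooth in the frame of drawer_floor between -0.006 and 0.036 m and x of jaw in the frame of drawer_floor between -0.029 and 0.149 m and y of jaw in the frame of drawer_floor between -0.106 and 0.106 m and z of jaw in the frame of drawer_floor between -0.006 and 0.036 m and x of ammonite in the frame of drawer_floor between -0.029 and 0.149 m and y of ammonite in the frame of drawer_floor between -0.106 and 0.106 m and z of ammonite in the frame of drawer_floor between -0.006 and 0.036 m and value of joint cab_drawer0 above 0.05 m), for 0.2 s.
At the end, for the whole second after the job is handed in: All present fossils lie at rest inside the top drawer, the drawer is shut (within 6 mm), and the tray lies flat in its channel with its bed clear of the gantry's roof (tray origin more than 135 mm before the gantry's centre, within 12 mm sideways) (all of step 3 and x of vertebra in the frame of drawer_floor between -0.029 and 0.149 m and y of vertebra in the frame of drawer_floor between -0.106 and 0.106 m and z of vertebra in the frame of drawer_floor between -0.006 and 0.036 m and x of tooth in the frame of drawer_floor between -0.029 and 0.149 m and y of tooth in the frame of drawer_floor between -0.106 and 0.106 m and z of tooth in the frame of drawer_floor between -0.006 and 0.036 m and x of jaw in the frame of drawer_floor between -0.029 and 0.149 m and y of jaw in the frame of drawer_floor between -0.106 and 0.106 m and z of jaw in the frame of drawer_floor between -0.006 and 0.036 m and x of ammonite in the frame of drawer_floor between -0.029 and 0.149 m and y of ammonite in the frame of drawer_floor between -0.106 and 0.106 m and z of ammonite in the frame of drawer_floor between -0.006 and 0.036 m and value of joint cab_drawer0 below 0.006 m and linear speed of each of vertebra, tooth, jaw, ammonite below 0.02 m/s); the robot touches nothing.
It fails at once if a bystander (jar, stone, vial, brush, card tray) is moved more than 40 mm (distance of any of jar, matrix, vial, brush, cardtray from where it was at the start of the episode above 0.04 m).
It fails at once if the shuttle tray is tipped more than 25 degrees (angle between tray's own z axis and vertical above 0.44 rad).
Of vertebra, tooth, jaw, ammonite only 2 to 3 are there at a start; the rules pass over those that are not, and their reading is None.
At some moment in a run one of vertebra, tooth, jaw, ammonite may be knocked a few centimetres aside while the robot is not near it.
It also fails if it takes over 210 s, if anything falls off the work surface, if the arm or the gripper's body presses on something with over 40 N, if the wrist force passes 120 N, or if a joint passes its speed limit or range.

## Working session

There is one attempt and no reset: what is moved stays moved. The work goes in short steps, Python scripts to look and compute and a shell command to move; the robot and the scene stay as the last step left them, time stands still between calls to the robot, and variables do not carry over. Pictures are saved under pics/ and viewed, at most 14 in all, crops included, and the job is handed in when it is done.

```bash
ls; mkdir -p pics; cat > h.py <<'E'
from cell import arm, viewer, order
import numpy as np, cv2
def snap(n,f):
    d=viewer.capture(n); cv2.imwrite('pics/'+f,cv2.cvtColor(d['color'],cv2.COLOR_RGB2BGR))
    np.savez('pics/'+f+'.npz',K=d['intrinsics'],E=d['extrinsics']); return d
def ray(f,u,v):
    d=np.load('pics/'+f+'.npz'); E=d['E']; r=E[:3,:3]@np.linalg.inv(d['K'])@[u,v,1]; return E[:3,3],r
def atz(f,u,v,z):
    o,r=ray(f,u,v); return (o+r*(z-o[2])/r[2]).round(4)
def tri(*obs):
    A=np.zeros((3,3));b=np.zeros(3)
    for f,u,v in obs:
        o,r=ray(f,u,v); r=r/np.linalg.norm(r); P=np.eye(3)-np.outer(r,r); A+=P;b+=P@o
    p=np.linalg.solve(A,b); return p.round(4)
def proj(f,p):
    d=np.load('pics/'+f+'.npz'); E=d['E']; q=d['K']@(E[:3,:3].T@(np.array(p)-E[:3,3])); return (q[:2]/q[2]).round(1)
E
python3 - <<'E'
from h import *
for n in('scene','top'): d=snap(n,n+'0.png'); print(d['extrinsics'].round(3).tolist())
s=arm.read_state(); print(s,arm.grip_point_offset)
E
```

```text
pics
[[-0.845, 0.439, -0.305, 0.875], [0.534, 0.707, -0.464, 0.461], [0.012, -0.555, -0.832, 0.919], [0.0, 0.0, 0.0, 1.0]]
[[-0.026, -0.987, 0.161, 0.444], [-1.0, 0.024, -0.011, 0.014], [0.007, -0.161, -0.987, 0.917], [0.0, 0.0, 0.0, 1.0]]
{'t': 0.1, 'joints': array([-1.40961348,  0.43516981,  0.02498082,  1.57399901, -0.01160448,
        1.13402127, -0.07511013]), 'joint_vel': array([ 0.00086152, -0.00232827,  0.00035629, -0.00195738, -0.00096261,
       -0.00103331,  0.00072386]), 'tau': array([ 3.77612465e-03, -6.69121027e+01,  9.88334343e-01, -3.15142107e+01,
       -6.04066090e-02,  3.73495510e-02,  5.78392110e-05]), 'position': array([0.1628921 , 0.6029181 , 0.22601604]), 'tcp_rot': array([-3.01299504e-05,  1.31552913e-01,  9.91308884e-01, -7.25544725e-04]), 'force': array([ 0.10415083, -0.3874038 ,  0.1747092 ]), 'wrist_torque': array([-0.02162337, -0.00800914,  0.00729607]), 'grasp_force': 0.0, 'grip_width': 0.9993067806849881} 0.0188
```

View pics/scene0.png

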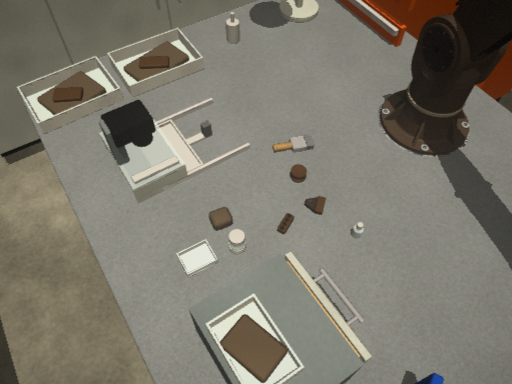

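View pics/top0.png

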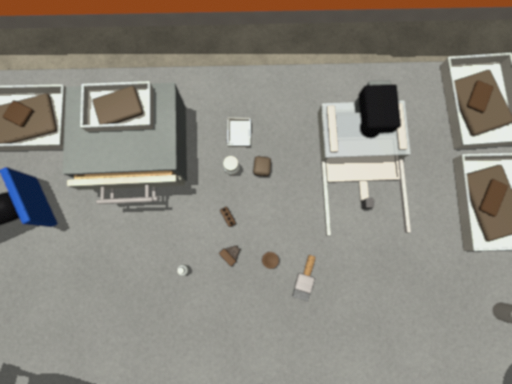

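```bash
python3 - <<'E'
import cv2
a=cv2.imread('pics/top0.png')[75:310,60:420]; cv2.imwrite('pics/topc.png',cv2.resize(a,None,fx=2.2,fy=2.2,interpolation=2))
a=cv2.imread('pics/scene0.png')[90:360,95:375]; cv2.imwrite('pics/scenec.png',cv2.resize(a,None,fx=2.2,fy=2.2,interpolation=2))
E
```

```text
(no output)
```

View pics/topc.png

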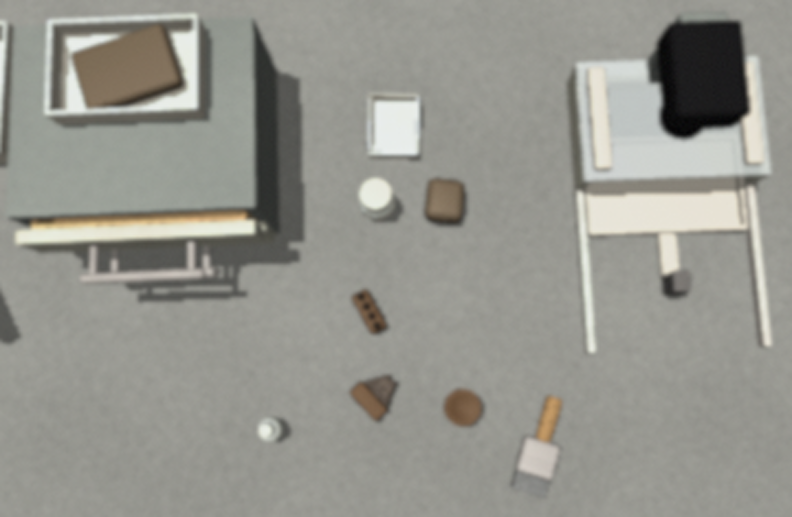

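View pics/scenec.png

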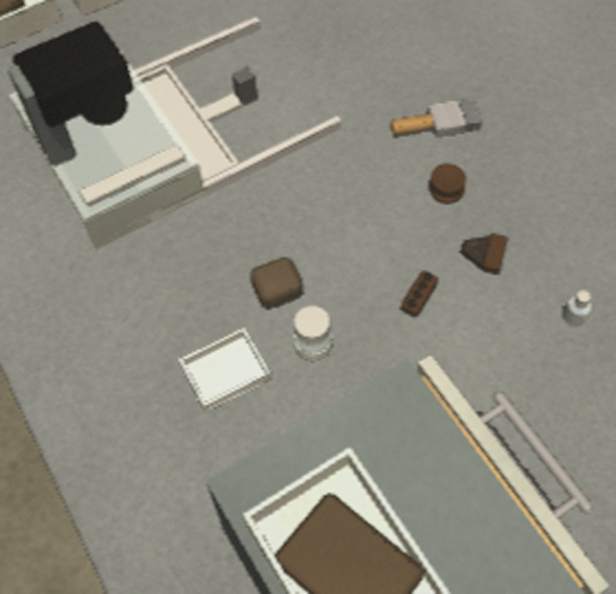

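```bash
cat >> h.py <<'E'
T=lambda u,v:('top0.png',60+(u+.5)/2.2-.5,75+(v+.5)/2.2-.5)
S=lambda u,v:('scene0.png',95+(u+.5)/2.2-.5,90+(v+.5)/2.2-.5)
E
python3 - <<'E'
from h import *
P=dict(vert=((462,404),(448,176)),tooth_root=((369,401),(496,252)),tip=((396,377),(463,247)),
jaw=((369,311),(420,291)),jawA=((361,293),(430,275)),jawB=((378,331),(411,310)),
hL=((82,279),(587,508)),hR=((213,274),(500,398)),block=((681,279),(244,74)),
fL=((591,352),(339,122)),fR=((767,346),(258,22)),trayFL=((590,236),(237,163)),trayFR=((747,230),(168,69)),
roofL=((583,180),(200,171)),dL=((17,238),(603,588)),dR=((254,230),(428,360)),jar=((376,192),(313,320)),stone=((445,195),(276,272)),vial=((269,425),(584,297)))
for k,(t,s) in P.items(): print(k,tri(T(*t),S(*s)),np.abs(proj(*(T(0,0)[:1]),tri(T(*t),S(*s)))-T(*t)[1:]).max().round(1))
print('roofR top z=.062',atz(*T(768,176),.062),atz(*T(577,62),.062),atz(*T(583,180),.062))
print('fence z=.016',atz(*T(591,352),.016),atz(*T(767,346),.016))
E
```

```text
vert [ 0.4234 -0.0303  0.0308] 0.2
tooth_root [0.429  0.0738 0.011 ] 0.2
tip [0.4541 0.0441 0.003 ] 0.2
jaw [0.5311 0.0719 0.0144] 0.3
jawA [0.5396 0.0818 0.0738] 2.0
jawB [ 0.5195  0.0603 -0.0612] 2.7
hL [0.5637 0.363  0.1037] 0.6
hR [0.5642 0.235  0.089 ] 1.0
block [ 0.5548 -0.2785  0.0482] 0.2
fL [ 0.478  -0.182   0.0072] 0.2
fR [ 0.4795 -0.3854  0.0076] 0.2
trayFL [ 0.6147 -0.1898  0.0087] 0.8
trayFR [ 0.6172 -0.3771  0.002 ] 0.2
roofL [ 0.6694 -0.1741  0.0507] 0.2
dL [0.6036 0.4215 0.1265] 0.3
dR [0.607  0.1819 0.1221] 0.3
jar [0.6597 0.0601 0.0575] 0.1
stone [ 0.659  -0.0181  0.0402] 0.2
vial [0.405  0.1814 0.049 ] 0.7
roofR top z=.062 [ 0.6665 -0.3802  0.062 ] [ 0.8064 -0.1731  0.062 ] [ 0.6668 -0.1719  0.062 ]
fence z=.016 [ 0.477  -0.1795  0.016 ] [ 0.4787 -0.3812  0.016 ]
```

The top view (2.2x crop) shows the vertebra at (462,404), the tooth at (369,401), the jaw at (369,311), and the tray with its block at (681,279). The scene view agrees: vertebra (448,176), tooth root (496,252), jaw (420,291), block (244,74). The triangulated heights and sizes match the text. There is no ammonite. I'll move over the fossils and take wrist views on the way.

```bash

python3 -m crank '[{"x":0.5,"y":-1,"rz":0.044},{"x":0.5,"y":-1,"rz":0.044},{"x":0.5,"y":-1,"rz":0.044},{"x":0.5,"y":-1},{"x":0.5,"y":-1}]' 20
python3 -m crank '[{"x":0.5,"y":-1},{"x":0.5,"y":-1},{"x":0.5,"y":-1},{"x":0.5,"y":-1},{"x":0.5,"y":-1}]'
python3 -m crank '[{"x":0.5,"y":-1},{"x":0.5,"y":-1},{"x":0.5,"y":-1},{"x":0.5,"y":-1},{"x":0.5,"y":-1}]'
python3 -m crank '[{"x":0.5,"y":-1},{"x":0.5,"y":-1},{"x":0.5,"y":-1},{"x":0.5,"y":-1},{}]'
python3 - <<'E'
from h import *
d=snap('wrist','w1.png'); s=arm.read_state(); print(s['position'],s['tcp_rot'],d['extrinsics'].round(3).tolist())
E
```

```text
[0.16291799 0.60300177 0.22612288] [-2.17523455e-05  1.31533132e-01  9.91311592e-01 -6.01239103e-04] [[0.261, 0.934, 0.245, 0.096], [0.965, -0.252, -0.069, 0.621], [-0.002, 0.254, -0.967, 0.384], [0.0, 0.0, 0.0, 1.0]]schema error: expected keys gripper, x, y, z, rx, ry, rz
schema error: expected keys gripper, x, y, z, rx, ry, rz
schema error: expected keys gripper, x, y, z, rx, ry, rz
schema error: expected keys gripper, x, y, z, rx, ry, rz
```

View pics/w1.png

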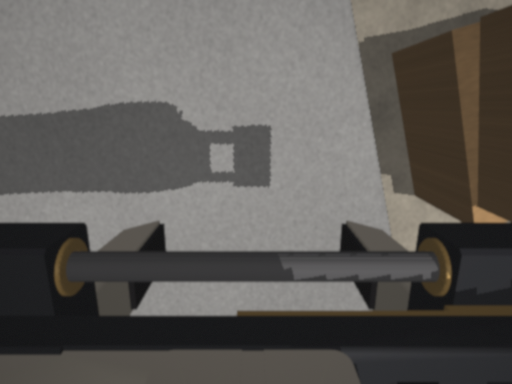

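The wrist image showed only bare bench and the fingers, with nothing useful in it. The rows were refused because every key is needed, so I'll resend them in full.

```bash

python3 -m crank '[{"gripper":1,"x":0.5,"y":-1,"z":0,"rx":0,"ry":0,"rz":0.044},{"gripper":1,"x":0.5,"y":-1,"z":0,"rx":0,"ry":0,"rz":0.044},{"gripper":1,"x":0.5,"y":-1,"z":0,"rx":0,"ry":0,"rz":0.044},{"gripper":1,"x":0.5,"y":-1,"z":0,"rx":0,"ry":0,"rz":0},{"gripper":1,"x":0.5,"y":-1,"z":0,"rx":0,"ry":0,"rz":0}]' 20
python3 -m crank '[{"gripper":1,"x":0.6,"y":-1,"z":0,"rx":0,"ry":0,"rz":0},{"gripper":1,"x":0.6,"y":-1,"z":0,"rx":0,"ry":0,"rz":0},{"gripper":1,"x":0.6,"y":-1,"z":0,"rx":0,"ry":0,"rz":0},{"gripper":1,"x":0.6,"y":-1,"z":0,"rx":0,"ry":0,"rz":0},{"gripper":1,"x":0.6,"y":-1,"z":0,"rx":0,"ry":0,"rz":0}]'
python3 -m crank '[{"gripper":1,"x":0.6,"y":-1,"z":0,"rx":0,"ry":0,"rz":0},{"gripper":1,"x":0.6,"y":-1,"z":0,"rx":0,"ry":0,"rz":0},{"gripper":1,"x":0.6,"y":-1,"z":0,"rx":0,"ry":0,"rz":0},{"gripper":1,"x":0.6,"y":-1,"z":0,"rx":0,"ry":0,"rz":0},{"gripper":1,"x":0.6,"y":-1,"z":0,"rx":0,"ry":0,"rz":0}]'
python3 -m crank '[{"gripper":1,"x":0.6,"y":-1,"z":0,"rx":0,"ry":0,"rz":0},{"gripper":1,"x":0.6,"y":-1,"z":0,"rx":0,"ry":0,"rz":0},{"gripper":1,"x":0.6,"y":-1,"z":0,"rx":0,"ry":0,"rz":0},{"gripper":1,"x":0.6,"y":-1,"z":0,"rx":0,"ry":0,"rz":0},{"gripper":1,"x":0.6,"y":-1,"z":0,"rx":0,"ry":0,"rz":0}]'
python3 -m crank '[{"gripper":1,"x":0.7,"y":-1,"z":0,"rx":0,"ry":0,"rz":0},{"gripper":1,"x":0.7,"y":-0.8,"z":0,"rx":0,"ry":0,"rz":0},{"gripper":1,"x":0.7,"y":-0.2,"z":0,"rx":0,"ry":0,"rz":0},{"gripper":1,"x":0,"y":0,"z":0,"rx":0,"ry":0,"rz":0}]'
python3 - <<'E'
from h import *
d=snap('wrist','w2.png'); s=arm.read_state(); print(s['position'],s['tcp_rot'],d['intrinsics'],d['extrinsics'].round(3).tolist())
E
```

```text
t: 0.57
position: [0.2259, 0.4769, 0.2264]
tcp_rot: [-0.0, -0.0, 1.0, -0.0]
force: [0.3, 0.4, 0.3]
grip_width: 0.997
grasp_force: 0.0
t: 0.98
position: [0.3009, 0.3519, 0.2267]
tcp_rot: [-0.0, -0.0, 1.0, -0.0]
force: [0.8, 0.4, -0.4]
grip_width: 1.003
grasp_force: 0.0
t: 1.4
position: [0.3759, 0.2269, 0.2267]
tcp_rot: [-0.0, -0.0, 1.0, 0.0]
force: [-0.0, -0.1, -0.2]
grip_width: 1.001
grasp_force: 0.0
t: 1.82
position: [0.4509, 0.102, 0.2267]
tcp_rot: [-0.0, -0.0, 1.0, 0.0]
force: [0.2, -0.1, 0.3]
grip_width: 0.996
grasp_force: 0.0
t: 2.15
position: [0.5057, 0.051, 0.2268]
tcp_rot: [0.001, 0.002, 1.0, -0.001]
force: [-1.0, 0.4, 0.2]
grip_width: 1.004
grasp_force: 0.0
[0.50401931 0.05228535 0.22649487] [ 8.05138301e-05  1.19011447e-03  9.99999239e-01 -3.13698151e-04] [[324.11264751   0.         252.42563322]
 [  0.         324.11264751 190.89612843]
 [  0.           0.           1.        ]] [[0.004, 0.967, 0.256, 0.436], [1.0, -0.003, -0.003, 0.052], [-0.002, 0.256, -0.967, 0.385], [0.0, 0.0, 0.0, 1.0]]
```

View pics/w2.png

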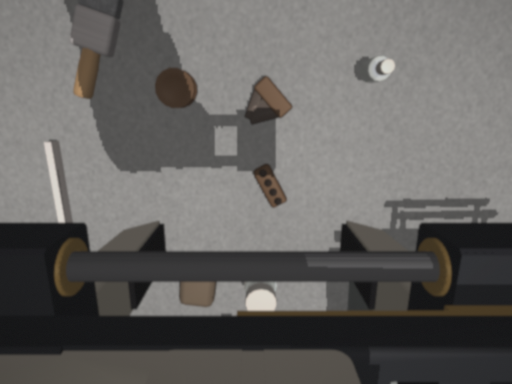

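The wrist view shows the vertebra at (177,88), the tooth root at (274,96) with its blade pointing down-left, the jaw at (270,187), and the vial at (380,68). I'll fit these numerically.

```bash
python3 - <<'E'
from h import *
w='w2.png'; im=cv2.imread('pics/'+w).astype(int)
m=((im[...,2]-im[...,0])>22).astype(np.uint8)
n,l,st,c=cv2.connectedComponentsWithStats(m[:215])
for i in range(1,n):
    if st[i,4]>150:
        pts=np.argwhere(l==i)[:,::-1].astype(np.float32); print(c[i].round(1),st[i,4],cv2.minAreaRect(pts))
print('vert',atz(w,177,88,.024),tri((w,177,88),T(462,404),S(448,176)))
print('root',atz(w,274,96,.016),tri((w,274,96),T(369,401),S(496,252)),'tip',atz(w,248,119,.006))
print('jaw',atz(w,270,187,.02),tri((w,270,187),T(369,311),S(420,291)),atz(w,263,170,.02),atz(w,279,203,.02))
print('topjaw',atz(*T(361,293),.02),atz(*T(378,331),.02))
E
```

```text
[85.7 73.7] 909 ((85.90384674072266, 72.98076629638672), (19.807727813720703, 49.4212646484375), 11.309932708740234)
[182.6  90.4] 488 ((181.3385467529297, 91.91635131835938), (25.715024948120117, 35.859893798828125), 41.423667907714844)
[272.6  96.2] 688 ((272.57379150390625, 96.68852233886719), (41.227874755859375, 17.41301727294922), 50.19443130493164)
[270.7 187.8] 457 ((270.3538513183594, 186.86923217773438), (38.8228645324707, 16.868722915649414), 60.2551155090332)
vert [ 0.418  -0.0288  0.024 ] [ 0.4213 -0.0299  0.0283]
root [0.4264 0.0749 0.016 ] [0.428  0.0742 0.0104] tip [0.4512 0.0461 0.006 ]
jaw [0.5278 0.0713 0.02  ] [0.5305 0.0716 0.0129] [0.5077 0.0631 0.02  ] [0.5472 0.082  0.02  ]
topjaw [0.5507 0.0812 0.02  ] [0.5067 0.0624 0.02  ]
```

```bash

python3 -m crank '[{"gripper":1,"x":0.16,"y":-1,"z":-0.3,"rx":0,"ry":0,"rz":0},{"gripper":1,"x":0.16,"y":-1,"z":-0.3,"rx":0,"ry":0,"rz":0},{"gripper":1,"x":0.16,"y":-1,"z":-0.3,"rx":0,"ry":0,"rz":0},{"gripper":1,"x":0.16,"y":-1,"z":-0.3,"rx":0,"ry":0,"rz":0},{"gripper":1,"x":0.16,"y":-1,"z":-0.3,"rx":0,"ry":0,"rz":0}]' 25 | tail -4
python3 -m crank '[{"gripper":1,"x":0.16,"y":-1,"z":-0.3,"rx":0,"ry":0,"rz":0},{"gripper":1,"x":0.16,"y":-1,"z":-0.3,"rx":0,"ry":0,"rz":0},{"gripper":1,"x":0.16,"y":-1,"z":-0.3,"rx":0,"ry":0,"rz":0},{"gripper":1,"x":0.16,"y":-1,"z":-0.3,"rx":0,"ry":0,"rz":0},{"gripper":1,"x":0.16,"y":-1,"z":-0.3,"rx":0,"ry":0,"rz":0}]' | tail -4
python3 -m crank '[{"gripper":1,"x":0.16,"y":-1,"z":-0.3,"rx":0,"ry":0,"rz":0},{"gripper":1,"x":0.16,"y":-1,"z":-0.3,"rx":0,"ry":0,"rz":0},{"gripper":1,"x":0.16,"y":-1,"z":-0.3,"rx":0,"ry":0,"rz":0},{"gripper":1,"x":0,"y":-0.28,"z":0,"rx":0,"ry":0,"rz":0},{"gripper":1,"x":0,"y":0,"z":0,"rx":0,"ry":0,"rz":0}]' 
python3 - <<'E'
from h import *
d=snap('top','t3.png'); s=arm.read_state(); print(s['position'])
w='wrist'; snap('wrist','w3.png')
E
```

```text
tcp_rot: [-0.0, -0.001, 1.0, 0.0]
force: [0.3, 0.3, 0.7]
grip_width: 1.002
grasp_force: 0.0
tcp_rot: [-0.0, -0.001, 1.0, 0.0]
force: [0.4, -0.0, 0.0]
grip_width: 1.0
grasp_force: 0.0
t: 3.45
position: [0.5539, -0.2801, 0.1287]
tcp_rot: [-0.001, 0.001, 1.0, -0.0]
force: [-0.3, 0.3, -0.2]
grip_width: 1.001
grasp_force: 0.0
[ 0.55444742 -0.27819511  0.12895763]
```

View pics/w3.png

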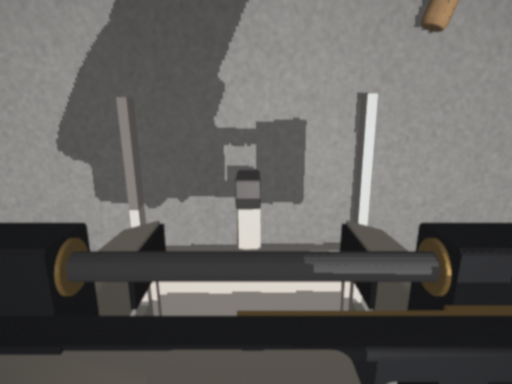

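Wrist view: the block's top is at about (248,194), and the fence ends are at (124,98) and (371,95). I'll check the block and channel positions.

```bash
python3 - <<'E'
from h import *
w='w3.png'
print(atz(w,248,194,.045),atz(w,248,182,.045),atz(w,248,207,.045),tri((w,248,194),T(681,279),S(244,74)))
for v in((124,98),(371,95),(137,210),(364,220)): print(atz(w,*v,.016))
E
```

```text
[ 0.551  -0.2812  0.045 ] [ 0.5414 -0.2812  0.045 ] [ 0.5615 -0.2813  0.045 ] [ 0.5534 -0.281   0.0439]
[ 0.4788 -0.381   0.016 ]
[ 0.4767 -0.1826  0.016 ]
[ 0.5733 -0.3791  0.016 ]
[ 0.5828 -0.1791  0.016 ]
```

```bash

python3 -m crank '[{"gripper":1,"x":-0.04,"y":-0.08,"z":-1,"rx":0,"ry":0,"rz":0.009},{"gripper":1,"x":0,"y":0,"z":-1,"rx":0,"ry":0,"rz":0},{"gripper":1,"x":0,"y":0,"z":-1,"rx":0,"ry":0,"rz":0},{"gripper":1,"x":0,"y":0,"z":-1,"rx":0,"ry":0,"rz":0},{"gripper":1,"x":0,"y":0,"z":-0.7,"rx":0,"ry":0,"rz":0}]' 25 
python3 -m crank '[{"gripper":0,"x":0,"y":0,"z":0,"rx":0,"ry":0,"rz":0},{"gripper":0,"x":0,"y":0,"z":0,"rx":0,"ry":0,"rz":0},{"gripper":0,"x":0,"y":0,"z":0,"rx":0,"ry":0,"rz":0},{"gripper":0,"x":0,"y":0,"z":0,"rx":0,"ry":0,"rz":0},{"gripper":0,"x":0,"y":0,"z":0,"rx":0,"ry":0,"rz":0}]'
python3 -m crank '[{"gripper":0,"x":0,"y":0,"z":0,"rx":0,"ry":0,"rz":0},{"gripper":0,"x":0,"y":0,"z":0,"rx":0,"ry":0,"rz":0},{"gripper":0,"x":0,"y":0,"z":0,"rx":0,"ry":0,"rz":0}]'
```

```text
t: 3.97
position: [0.5539, -0.2773, 0.0102]
tcp_rot: [-0.0, -0.01, 1.0, 0.001]
force: [1.2, 0.2, 0.1]
grip_width: 1.003
grasp_force: 0.0
t: 4.38
position: [0.555, -0.2807, 0.0133]
tcp_rot: [0.001, -0.009, 1.0, -0.0]
force: [-0.2, 0.6, 0.3]
grip_width: 0.685
grasp_force: 0.0
t: 4.63
position: [0.5541, -0.2807, 0.0121]
tcp_rot: [0.0, -0.009, 1.0, -0.0]
force: [0.2, -0.5, -0.3]
grip_width: 0.473
grasp_force: 0.0
```

```bash

python3 -m crank '[{"gripper":0,"x":0,"y":0,"z":0,"rx":0,"ry":0,"rz":0},{"gripper":0,"x":0,"y":0,"z":0,"rx":0,"ry":0,"rz":0},{"gripper":0,"x":0,"y":0,"z":0,"rx":0,"ry":0,"rz":0},{"gripper":0,"x":0,"y":0,"z":0,"rx":0,"ry":0,"rz":0},{"gripper":0,"x":0,"y":0,"z":0,"rx":0,"ry":0,"rz":0}]'
python3 -m crank '[{"gripper":0,"x":-0.2,"y":0,"z":0,"rx":0,"ry":0,"rz":0},{"gripper":0,"x":-0.5,"y":-0.01,"z":0,"rx":0,"ry":0,"rz":0},{"gripper":0,"x":-0.5,"y":-0.01,"z":0,"rx":0,"ry":0,"rz":0},{"gripper":0,"x":-0.5,"y":-0.01,"z":0,"rx":0,"ry":0,"rz":0},{"gripper":0,"x":-0.5,"y":-0.01,"z":0,"rx":0,"ry":0,"rz":0}]'
python3 -m crank '[{"gripper":0,"x":-0.5,"y":-0.01,"z":0,"rx":0,"ry":0,"rz":0},{"gripper":0,"x":-0.5,"y":-0.01,"z":0,"rx":0,"ry":0,"rz":0},{"gripper":0,"x":-0.5,"y":-0.01,"z":0,"rx":0,"ry":0,"rz":0},{"gripper":0,"x":-0.5,"y":-0.01,"z":0,"rx":0,"ry":0,"rz":0},{"gripper":0,"x":-0.5,"y":-0.01,"z":0,"rx":0,"ry":0,"rz":0}]'
```

```text
t: 5.05
position: [0.5539, -0.2808, 0.0117]
tcp_rot: [-0.0, -0.009, 1.0, -0.0]
force: [-0.5, -1.0, -0.4]
grip_width: 0.215
grasp_force: 24.9
t: 5.47
position: [0.4982, -0.2815, 0.0117]
tcp_rot: [0.0, -0.009, 1.0, 0.0]
force: [1.2, 0.1, -0.6]
grip_width: 0.223
grasp_force: 25.0
t: 5.88
position: [0.4356, -0.2827, 0.0118]
tcp_rot: [0.0, -0.009, 1.0, 0.0]
force: [-0.2, 0.3, -0.8]
grip_width: 0.221
grasp_force: 25.0
```

```bash

python3 -m crank '[{"gripper":1,"x":0,"y":0,"z":0,"rx":0,"ry":0,"rz":0},{"gripper":1,"x":0,"y":0,"z":0,"rx":0,"ry":0,"rz":0},{"gripper":1,"x":0,"y":0,"z":0,"rx":0,"ry":0,"rz":0},{"gripper":1,"x":0,"y":0,"z":0,"rx":0,"ry":0,"rz":0},{"gripper":1,"x":0,"y":0,"z":0.5,"rx":0,"ry":0,"rz":0}]'|tail -2
python3 -m crank '[{"gripper":1,"x":0,"y":0,"z":1,"rx":0,"ry":0,"rz":0},{"gripper":1,"x":0,"y":0,"z":1,"rx":0,"ry":0,"rz":0},{"gripper":1,"x":0,"y":0,"z":1,"rx":0,"ry":0,"rz":0},{"gripper":1,"x":0,"y":1,"z":1,"rx":0,"ry":0,"rz":0},{"gripper":1,"x":0,"y":1,"z":1,"rx":0,"ry":0,"rz":0}]' |tail -4
python3 -m crank '[{"gripper":1,"x":0,"y":1,"z":0,"rx":0,"ry":0,"rz":0},{"gripper":1,"x":0,"y":1,"z":0,"rx":0,"ry":0,"rz":0},{"gripper":1,"x":0,"y":1,"z":0,"rx":0,"ry":0,"rz":0},{"gripper":1,"x":0,"y":1,"z":0,"rx":0,"ry":0,"rz":0},{"gripper":1,"x":0,"y":0,"z":0,"rx":0,"ry":0,"rz":0}]'
python3 - <<'E'
from h import *
snap('top','t4.png');snap('wrist','w4.png');snap('scene','s4.png')
a=cv2.imread('pics/t4.png')[95:305,190:430];b=cv2.imread('pics/w4.png')[:250]
cv2.imwrite('pics/c4.png',np.vstack([cv2.resize(a,None,fx=1.7,fy=1.7,interpolation=2)[:, :400].copy(),cv2.resize(b,(400,195))]))
E
```

```text
grip_width: 0.528
grasp_force: 0.0
tcp_rot: [0.0, -0.008, 1.0, -0.001]
force: [1.2, 0.5, 0.4]
grip_width: 0.892
grasp_force: 0.0
t: 7.13
position: [0.4371, -0.1277, 0.1492]
tcp_rot: [-0.0, -0.012, 1.0, 0.001]
force: [0.5, 0.4, -0.4]
grip_width: 0.999
grasp_force: 0.0
```

View pics/c4.png

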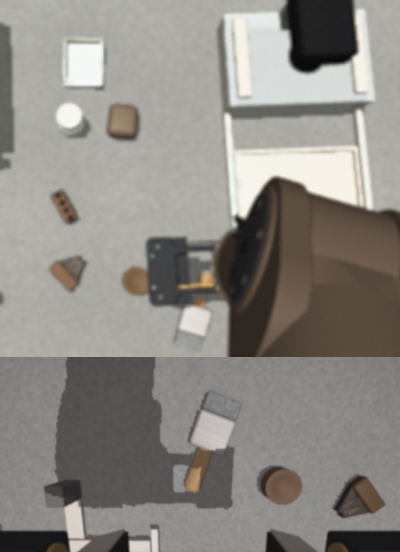

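Composite: the top view shows the tray's bed drawn out clear of the roof, with the fossils and bystanders where they were. The wrist view has the vertebra at about (361,164) in its own pixels and the brush handle close beside it.

```bash
python3 - <<'E'
from h import *
print('vert',atz('w4.png',361,164,.024))
print('block',atz('w4.png',86,166,.045))
print('brush',[atz(*T(*p),.006) for p in((553,398),(543,440),(527,437),(558,445),(514,488),(547,495))])
im=cv2.imread('pics/w4.png').astype(int);m=((im[...,2]-im[...,0])>22).astype(np.uint8)
n,l,st,c=cv2.connectedComponentsWithStats(m[:225])
for i in range(1,n):
    if st[i,4]>150: print(c[i].round(1),st[i],atz('w4.png',*c[i],.02))
E
```

```text
vert [ 0.4154 -0.0341  0.024 ]
block [ 0.4187 -0.2666  0.045 ]
brush [array([ 0.4264, -0.1351,  0.006 ]), array([ 0.38  , -0.1214,  0.006 ]), array([ 0.3838, -0.1035,  0.006 ]), array([ 0.374 , -0.1381,  0.006 ]), array([ 0.3284, -0.0863,  0.006 ]), array([ 0.3199, -0.1229,  0.006 ])]
[253. 145.] [ 236  117   36   57 1162] [ 0.4013 -0.1299  0.02  ]
[362.5 165.9] [ 339  143   48   46 1719] [ 0.4178 -0.0312  0.02  ]
[471.8 177. ] [453 155  39  45 934] [0.4256 0.069  0.02  ]
```

```bash

python3 -m crank '[{"gripper":1,"x":-0.2,"y":1,"z":0,"rx":0,"ry":0,"rz":0},{"gripper":1,"x":-0.2,"y":1,"z":0,"rx":0,"ry":0,"rz":0},{"gripper":1,"x":-0.2,"y":1,"z":-0.5,"rx":0,"ry":0,"rz":0},{"gripper":1,"x":-0.1,"y":0.9,"z":-0.5,"rx":0,"ry":0,"rz":0},{"gripper":1,"x":0,"y":0.2,"z":-0.5,"rx":0,"ry":0,"rz":0}]' 15 |tail -1
python3 -m crank '[{"gripper":1,"x":0,"y":0,"z":0,"rx":0,"ry":0,"rz":0},{"gripper":1,"x":0,"y":0,"z":0,"rx":0,"ry":0,"rz":0},{"gripper":1,"x":0,"y":0,"z":0,"rx":0,"ry":0,"rz":0}]'
```

```text
grasp_force: 0.0
t: 7.95
position: [0.4196, -0.0318, 0.1122]
tcp_rot: [0.0, -0.008, 1.0, -0.0]
force: [-0.7, 0.1, 0.8]
grip_width: 0.999
grasp_force: 0.0
```

Down to z≈0.005 and close.

```bash

python3 -m crank '[{"gripper":1,"x":0,"y":0,"z":-1,"rx":0,"ry":0,"rz":0},{"gripper":1,"x":0,"y":0,"z":-1,"rx":0,"ry":0,"rz":0},{"gripper":1,"x":0,"y":0,"z":-1,"rx":0,"ry":0,"rz":0},{"gripper":1,"x":0,"y":0,"z":-0.8,"rx":0,"ry":0,"rz":0},{"gripper":0.8,"x":0,"y":0,"z":-0.5,"rx":0,"ry":0,"rz":0}]' 15 |tail -5
python3 -m crank '[{"gripper":0,"x":0,"y":0,"z":0,"rx":0,"ry":0,"rz":0},{"gripper":0,"x":0,"y":0,"z":0,"rx":0,"ry":0,"rz":0},{"gripper":0,"x":0,"y":0,"z":0,"rx":0,"ry":0,"rz":0},{"gripper":0,"x":0,"y":0,"z":0,"rx":0,"ry":0,"rz":0},{"gripper":0,"x":0,"y":0,"z":0,"rx":0,"ry":0,"rz":0}]'|tail -5
python3 -m crank '[{"gripper":0,"x":0,"y":0,"z":0,"rx":0,"ry":0,"rz":0},{"gripper":0,"x":0,"y":0,"z":0,"rx":0,"ry":0,"rz":0},{"gripper":0,"x":0,"y":0,"z":0,"rx":0,"ry":0,"rz":0},{"gripper":0,"x":0,"y":0,"z":0,"rx":0,"ry":0,"rz":0},{"gripper":0,"x":0,"y":0,"z":0,"rx":0,"ry":0,"rz":0}]'
```

```text
position: [0.4192, -0.0318, 0.0032]
tcp_rot: [-0.0, -0.008, 1.0, -0.0]
force: [-0.6, 0.5, 1.2]
grip_width: 0.961
grasp_force: 0.0
position: [0.4199, -0.0305, 0.0052]
tcp_rot: [0.001, -0.009, 1.0, 0.0]
force: [-0.4, 0.3, -0.8]
grip_width: 0.617
grasp_force: 0.0
t: 9.2
position: [0.4194, -0.0303, 0.0046]
tcp_rot: [0.0, -0.009, 1.0, 0.0]
force: [-1.6, 0.0, 8.3]
grip_width: 0.453
grasp_force: 15.0
```

```bash

python3 -m crank '[{"gripper":0,"x":0,"y":0,"z":0.6,"rx":0,"ry":0,"rz":0},{"gripper":0,"x":0,"y":0,"z":1,"rx":0,"ry":0,"rz":0},{"gripper":0,"x":0,"y":0,"z":1,"rx":0,"ry":0,"rz":0},{"gripper":0,"x":0.5,"y":-0.6,"z":1,"rx":0,"ry":0,"rz":0},{"gripper":0,"x":0.8,"y":-1,"z":0.4,"rx":0,"ry":0,"rz":0}]' |tail -2
python3 -m crank '[{"gripper":0,"x":0.8,"y":-1,"z":0,"rx":0,"ry":0,"rz":0},{"gripper":0,"x":0.8,"y":-1,"z":0,"rx":0,"ry":0,"rz":0},{"gripper":0,"x":0.8,"y":-1,"z":0,"rx":0,"ry":0,"rz":0},{"gripper":0,"x":0.8,"y":-1,"z":0,"rx":0,"ry":0,"rz":0},{"gripper":0,"x":0.8,"y":-1,"z":0,"rx":0,"ry":0,"rz":0}]'|tail -2
python3 -m crank '[{"gripper":0,"x":0.8,"y":-1,"z":0,"rx":0,"ry":0,"rz":0},{"gripper":0,"x":0.4,"y":-0.6,"z":0,"rx":0,"ry":0,"rz":0},{"gripper":0,"x":0,"y":-0.2,"z":-0.5,"rx":0,"ry":0,"rz":0},{"gripper":0,"x":0,"y":0,"z":-1,"rx":0,"ry":0,"rz":0},{"gripper":0,"x":0,"y":0,"z":-1,"rx":0,"ry":0,"rz":0}]'
python3 -m crank '[{"gripper":0,"x":0,"y":0,"z":-0.6,"rx":0,"ry":0,"rz":0},{"gripper":0,"x":0,"y":0,"z":-0.2,"rx":0,"ry":0,"rz":0},{"gripper":0,"x":0,"y":0,"z":-0.2,"rx":0,"ry":0,"rz":0},{"gripper":0,"x":0,"y":0,"z":0,"rx":0,"ry":0,"rz":0},{"gripper":0,"x":0,"y":0,"z":0,"rx":0,"ry":0,"rz":0}]'
```

```text
grip_width: 0.453
grasp_force: 15.0
grip_width: 0.453
grasp_force: 15.0
t: 10.45
position: [0.5812, -0.2404, 0.0408]
tcp_rot: [0.0, -0.009, 1.0, -0.0]
force: [-0.9, 1.0, -1.2]
grip_width: 0.453
grasp_force: 15.0
t: 10.87
position: [0.5817, -0.2403, 0.0174]
tcp_rot: [0.0, -0.009, 1.0, -0.0]
force: [-0.2, 0.1, 0.4]
grip_width: 0.454
grasp_force: 15.0
```

```bash

python3 -m crank '[{"gripper":0,"x":0,"y":0,"z":-0.28,"rx":0,"ry":0,"rz":0},{"gripper":0,"x":0,"y":0,"z":0,"rx":0,"ry":0,"rz":0},{"gripper":0.58,"x":0,"y":0,"z":0,"rx":0,"ry":0,"rz":0},{"gripper":0.58,"x":0,"y":0,"z":0,"rx":0,"ry":0,"rz":0},{"gripper":0.58,"x":0,"y":0,"z":0,"rx":0,"ry":0,"rz":0}]' 
python3 -m crank '[{"gripper":0.58,"x":0,"y":0,"z":0.4,"rx":0,"ry":0,"rz":0},{"gripper":0.58,"x":0,"y":0,"z":1,"rx":0,"ry":0,"rz":0},{"gripper":0.58,"x":0,"y":0,"z":1,"rx":0,"ry":0,"rz":0},{"gripper":1,"x":0,"y":0,"z":1,"rx":0,"ry":0,"rz":0},{"gripper":1,"x":0,"y":0.5,"z":1,"rx":0,"ry":0,"rz":0}]'
python3 -m crank '[{"gripper":1,"x":0,"y":1,"z":0.4,"rx":0,"ry":0,"rz":0},{"gripper":1,"x":0,"y":1,"z":0,"rx":0,"ry":0,"rz":0},{"gripper":1,"x":-0.5,"y":1,"z":0,"rx":0,"ry":0,"rz":-0.062},{"gripper":1,"x":-0.5,"y":1,"z":0,"rx":0,"ry":0,"rz":-0.062},{"gripper":1,"x":-0.5,"y":1,"z":0,"rx":0,"ry":0,"rz":-0.062}]' |tail -2
python3 -m crank '[{"gripper":1,"x":0,"y":1,"z":0,"rx":0,"ry":0,"rz":-0.062},{"gripper":1,"x":0,"y":1,"z":0,"rx":0,"ry":0,"rz":-0.062},{"gripper":1,"x":-0.5,"y":1,"z":0,"rx":0,"ry":0,"rz":-0.062},{"gripper":1,"x":-0.5,"y":1,"z":0,"rx":0,"ry":0,"rz":-0.062},{"gripper":1,"x":-0.5,"y":0.5,"z":0,"rx":0,"ry":0,"rz":0}]' |tail -2
python3 -m crank '[{"gripper":1,"x":0,"y":0.5,"z":0,"rx":0,"ry":0,"rz":0},{"gripper":1,"x":0,"y":0,"z":0,"rx":0,"ry":0,"rz":0},{"gripper":1,"x":0,"y":0,"z":0,"rx":0,"ry":0,"rz":0},{"gripper":1,"x":0,"y":0,"z":0,"rx":0,"ry":0,"rz":0}]' 
python3 - <<'E'
from h import *
snap('top','t5.png');snap('wrist','w5.png')
a=cv2.imread('pics/t5.png')[95:305,190:430];b=cv2.imread('pics/w5.png')[:250]
cv2.imwrite('pics/c5.png',np.vstack([cv2.resize(a,(512,448),interpolation=2),b])[:698])
cv2.imwrite('pics/c5.png',np.hstack([cv2.resize(a,(286,250),interpolation=2),b]))
E
```

```text
t: 11.28
position: [0.5816, -0.2404, 0.01]
tcp_rot: [0.0, -0.009, 1.0, 0.0]
force: [0.1, 0.0, -0.5]
grip_width: 0.569
grasp_force: 0.0
t: 11.7
position: [0.5809, -0.2309, 0.122]
tcp_rot: [0.0, -0.007, 1.0, -0.001]
force: [0.3, 0.2, 0.1]
grip_width: 0.681
grasp_force: 0.0
grip_width: 0.991
grasp_force: 0.0
grip_width: 1.0
grasp_force: 0.0
t: 12.87
position: [0.507, 0.0212, 0.1303]
tcp_rot: [0.001, 0.413, 0.911, 0.0]
force: [0.4, -1.1, -0.1]
grip_width: 0.998
grasp_force: 0.0
```

View pics/c5.png

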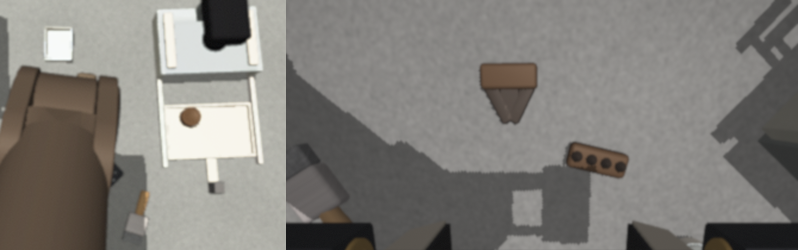

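The top view shows the vertebra in the tray. In the wrist view (offset 286) the tooth root is at (222,76) and square to the jaws; the jaw piece is at (311,160).

```bash
python3 - <<'E'
from h import *
w='w5.png'; s=arm.read_state(); print(s['position'],s['tcp_rot'],np.load('pics/w5.png.npz')['E'][:3,0])
r=atz(w,222.5,76,.016);a=atz(w,196,76,.016);b=atz(w,249,76,.016);t=atz(w,227,122,.008)
print('root',r,a,b,t,tri((w,222.5,76),('w2.png',273,96.3),T(369,401)))
j=atz(w,311,160,.02);a=atz(w,283,153,.02);b=atz(w,341,167,.02)
print('jaw',j,np.degrees(np.arctan2(*(b-a)[[1,0]])),tri((w,311,160),('w2.png',270.5,187),T(369,311)))
t='t5.png'; print('vert in tray',atz(t,190+190*240/286,95+117*240/286,.029),'block',atz(t,190+217*240/286,95+187*210/250,.045))
E
```

```text
[0.50692083 0.02083636 0.13003475] [3.52875474e-04 4.13061271e-01 9.10703169e-01 3.01002818e-06] [ 0.75228964  0.65883178 -0.00099585]
root [0.4279 0.0739 0.016 ] [0.4121 0.0601 0.016 ] [0.4438 0.0878 0.016 ] [0.4534 0.0482 0.008 ] [0.4277 0.0739 0.0147]
jaw [0.5264 0.0717 0.02  ] 27.684364489996184 [0.5306 0.0724 0.0067]
vert in tray [ 0.579 -0.236  0.029] block [ 0.4318 -0.2762  0.045 ]
```

```bash

python3 -m crank '[{"gripper":1,"x":-0.9,"y":0.6,"z":0,"rx":0,"ry":0,"rz":0},{"gripper":1,"x":-0.9,"y":0.6,"z":-0.6,"rx":0,"ry":0,"rz":0},{"gripper":1,"x":-0.9,"y":0.6,"z":-1,"rx":0,"ry":0,"rz":0},{"gripper":1,"x":-0.46,"y":0.32,"z":-1,"rx":0,"ry":0,"rz":0},{"gripper":1,"x":0,"y":0,"z":-1,"rx":0,"ry":0,"rz":0}]' 15 
python3 -m crank '[{"gripper":1,"x":0,"y":0,"z":-0.8,"rx":0,"ry":0,"rz":0},{"gripper":0.8,"x":0,"y":0,"z":-0.65,"rx":0,"ry":0,"rz":0},{"gripper":0,"x":0,"y":0,"z":0,"rx":0,"ry":0,"rz":0},{"gripper":0,"x":0,"y":0,"z":0,"rx":0,"ry":0,"rz":0},{"gripper":0,"x":0,"y":0,"z":0,"rx":0,"ry":0,"rz":0}]'|tail -5
python3 -m crank '[{"gripper":0,"x":0,"y":0,"z":0,"rx":0,"ry":0,"rz":0},{"gripper":0,"x":0,"y":0,"z":0,"rx":0,"ry":0,"rz":0},{"gripper":0,"x":0,"y":0,"z":0,"rx":0,"ry":0,"rz":0},{"gripper":0,"x":0,"y":0,"z":0,"rx":0,"ry":0,"rz":0},{"gripper":0,"x":0,"y":0,"z":0,"rx":0,"ry":0,"rz":0}]'
python3 -m crank '[{"gripper":0,"x":0,"y":0,"z":0,"rx":0,"ry":0,"rz":0},{"gripper":0,"x":0,"y":0,"z":0,"rx":0,"ry":0,"rz":0},{"gripper":0,"x":0,"y":0,"z":0.6,"rx":0,"ry":0,"rz":0},{"gripper":0,"x":0,"y":0,"z":1,"rx":0,"ry":0,"rz":0},{"gripper":0,"x":0,"y":0,"z":1,"rx":0,"ry":0,"rz":0}]'
```

```text
t: 13.38
position: [0.4249, 0.0762, 0.039]
tcp_rot: [-0.001, 0.412, 0.911, 0.0]
force: [-0.0, 0.6, 0.4]
grip_width: 1.0
grasp_force: 0.0
position: [0.4279, 0.0745, 0.0041]
tcp_rot: [0.0, 0.413, 0.911, 0.0]
force: [-0.3, 0.6, 0.7]
grip_width: 0.759
grasp_force: 0.0
t: 14.22
position: [0.4278, 0.0753, 0.004]
tcp_rot: [0.0, 0.412, 0.911, 0.0]
force: [-0.8, -0.1, 8.1]
grip_width: 0.495
grasp_force: 15.0
t: 14.63
position: [0.4266, 0.0747, 0.0689]
tcp_rot: [-0.001, 0.412, 0.911, -0.001]
force: [0.4, 0.7, -0.4]
grip_width: 0.5
grasp_force: 15.0
```

```bash

python3 -m crank '[{"gripper":0,"x":0,"y":-0.6,"z":1,"rx":0,"ry":0,"rz":0},{"gripper":0,"x":0.3,"y":-1,"z":0,"rx":0,"ry":0,"rz":0.062},{"gripper":0,"x":0.3,"y":-1,"z":0,"rx":0,"ry":0,"rz":0.062},{"gripper":0,"x":0.3,"y":-1,"z":0,"rx":0,"ry":0,"rz":0.062},{"gripper":0,"x":0.3,"y":-1,"z":0,"rx":0,"ry":0,"rz":0.062}]' |tail -2
python3 -m crank '[{"gripper":0,"x":0.3,"y":-1,"z":0,"rx":0,"ry":0,"rz":0.062},{"gripper":0,"x":0.3,"y":-1,"z":0,"rx":0,"ry":0,"rz":0.062},{"gripper":0,"x":0.3,"y":-1,"z":0,"rx":0,"ry":0,"rz":0.062},{"gripper":0,"x":0.3,"y":-1,"z":0,"rx":0,"ry":0,"rz":0},{"gripper":0,"x":0.3,"y":-1,"z":0,"rx":0,"ry":0,"rz":0}]' |tail -2
python3 -m crank '[{"gripper":0,"x":0.3,"y":-1,"z":0,"rx":0,"ry":0,"rz":0},{"gripper":0,"x":0.3,"y":-1,"z":0,"rx":0,"ry":0,"rz":0},{"gripper":0,"x":0.2,"y":-0.6,"z":0,"rx":0,"ry":0,"rz":0},{"gripper":0,"x":0.09,"y":-0.4,"z":0,"rx":0,"ry":0,"rz":0},{"gripper":0,"x":0,"y":0,"z":-0.5,"rx":0,"ry":0,"rz":0}]' 
python3 -m crank '[{"gripper":0,"x":0,"y":0,"z":-1,"rx":0,"ry":0,"rz":0},{"gripper":0,"x":0,"y":0,"z":-0.8,"rx":0,"ry":0,"rz":0},{"gripper":0,"x":0,"y":0,"z":-0.4,"rx":0,"ry":0,"rz":0},{"gripper":0,"x":0,"y":0,"z":0,"rx":0,"ry":0,"rz":0},{"gripper":0,"x":0,"y":0,"z":0,"rx":0,"ry":0,"rz":0}]'
```

```text
grip_width: 0.496
grasp_force: 15.0
grip_width: 0.495
grasp_force: 15.0
t: 15.88
position: [0.5185, -0.2431, 0.0827]
tcp_rot: [0.002, -0.008, 1.0, -0.001]
force: [-0.1, -0.4, -0.5]
grip_width: 0.495
grasp_force: 15.0
t: 16.3
position: [0.517, -0.2395, 0.026]
tcp_rot: [-0.0, -0.009, 1.0, 0.0]
force: [0.2, 0.2, -0.0]
grip_width: 0.495
grasp_force: 15.0
```

```bash

python3 -m crank '[{"gripper":0,"x":0,"y":0,"z":-0.45,"rx":0,"ry":0,"rz":0},{"gripper":0,"x":0,"y":0,"z":-0.2,"rx":0,"ry":0,"rz":0},{"gripper":0.62,"x":0,"y":0,"z":0,"rx":0,"ry":0,"rz":0},{"gripper":0.62,"x":0,"y":0,"z":0,"rx":0,"ry":0,"rz":0},{"gripper":0.62,"x":0,"y":0,"z":0,"rx":0,"ry":0,"rz":0}]' 
python3 -m crank '[{"gripper":0.62,"x":0,"y":0,"z":0.4,"rx":0,"ry":0,"rz":0},{"gripper":0.62,"x":0,"y":0,"z":1,"rx":0,"ry":0,"rz":0},{"gripper":0.62,"x":0,"y":0,"z":1,"rx":0,"ry":0,"rz":0},{"gripper":0.62,"x":0,"y":0,"z":1,"rx":0,"ry":0,"rz":0},{"gripper":0.62,"x":0,"y":0.5,"z":1,"rx":0,"ry":0,"rz":0}]'
python3 -m crank '[{"gripper":0.62,"x":0.2,"y":1,"z":0.4,"rx":0,"ry":0,"rz":0},{"gripper":0.62,"x":0.2,"y":1,"z":0,"rx":0,"ry":0,"rz":0},{"gripper":0.62,"x":0.2,"y":1,"z":0,"rx":0,"ry":0,"rz":0.057},{"gripper":0.62,"x":0.2,"y":1,"z":0,"rx":0,"ry":0,"rz":0.057},{"gripper":0.62,"x":0.2,"y":1,"z":0,"rx":0,"ry":0,"rz":0.057}]' |tail -2
python3 -m crank '[{"gripper":0.62,"x":0.3,"y":1,"z":0,"rx":0,"ry":0,"rz":0.057},{"gripper":0.62,"x":0.3,"y":1,"z":0,"rx":0,"ry":0,"rz":0},{"gripper":0.62,"x":0.3,"y":1,"z":0,"rx":0,"ry":0,"rz":0},{"gripper":0.62,"x":0.3,"y":1,"z":0,"rx":0,"ry":0,"rz":0},{"gripper":0.62,"x":0.3,"y":1,"z":0,"rx":0,"ry":0,"rz":0}]' |tail -2
python3 -m crank '[{"gripper":0.62,"x":0.2,"y":1,"z":0,"rx":0,"ry":0,"rz":0},{"gripper":0.62,"x":0.2,"y":0.7,"z":0,"rx":0,"ry":0,"rz":0},{"gripper":0.62,"x":0,"y":0.3,"z":0,"rx":0,"ry":0,"rz":0},{"gripper":0.62,"x":0,"y":0,"z":0,"rx":0,"ry":0,"rz":0},{"gripper":0.62,"x":0,"y":0,"z":0,"rx":0,"ry":0,"rz":0}]' 
python3 - <<'E'
from h import *
w='w6.png';snap('wrist',w)
im=cv2.imread('pics/'+w).astype(int);m=((im[...,2]-im[...,0])>22).astype(np.uint8)
n,l,st,c=cv2.connectedComponentsWithStats(m[:225])
E=np.load('pics/w6.png.npz')['E']; print('cam x', E[:3,0])
for i in range(1,n):
    if st[i,4]>150:
        r=cv2.minAreaRect(np.argwhere(l==i)[:,::-1].astype(np.float32)); print(c[i].round(1),st[i],r,atz(w,*r[0],.016),tri((w,*r[0]),('w2.png',270.5,187),('w5.png',311,160)))
E
```

```text
t: 16.72
position: [0.5175, -0.24, 0.0101]
tcp_rot: [0.0, -0.009, 1.0, -0.0]
force: [0.4, -0.9, -0.8]
grip_width: 0.615
grasp_force: 0.0
t: 17.13
position: [0.5169, -0.23, 0.1222]
tcp_rot: [0.001, -0.007, 1.0, -0.001]
force: [1.0, -1.0, 0.2]
grip_width: 0.619
grasp_force: 0.0
grip_width: 0.62
grasp_force: 0.0
grip_width: 0.616
grasp_force: 0.0
t: 18.38
position: [0.5895, 0.0716, 0.1302]
tcp_rot: [0.0, -0.235, 0.972, -0.0]
force: [-0.9, 0.1, 0.5]
grip_width: 0.619
grasp_force: 0.0
cam x [-4.56135347e-01  8.89910235e-01 -5.65072329e-04]
[284.4 121.2] [273  93  25  61 864] ((285.0, 123.0), (60.0, 24.0), 90.0) [0.5276 0.0709 0.016 ] [0.5277 0.0715 0.0171]
[121.9 208.8] [  91  191   62   32 1514] ((121.5, 206.5), (31.0, 61.0), 90.0) [ 0.6563 -0.0226  0.016 ] [0.4299 0.0674 0.4509]
```

The jaw is at (.5277,.0713), lined up with the closing axis to within a degree, so I'll grasp it.

```bash

python3 -m crank '[{"gripper":0.62,"x":-0.8,"y":0,"z":0,"rx":0,"ry":0,"rz":0},{"gripper":0.62,"x":-0.8,"y":0,"z":-0.5,"rx":0,"ry":0,"rz":0},{"gripper":0.62,"x":-0.6,"y":0,"z":-0.7,"rx":0,"ry":0,"rz":0},{"gripper":0.62,"x":-0.28,"y":0,"z":-1,"rx":0,"ry":0,"rz":0},{"gripper":0.62,"x":0,"y":0,"z":-1,"rx":0,"ry":0,"rz":0}]' |tail -5
python3 -m crank '[{"gripper":0.62,"x":0,"y":0,"z":-1,"rx":0,"ry":0,"rz":0},{"gripper":0.4,"x":0,"y":0,"z":-0.6,"rx":0,"ry":0,"rz":0},{"gripper":0,"x":0,"y":0,"z":-0.25,"rx":0,"ry":0,"rz":0},{"gripper":0,"x":0,"y":0,"z":0,"rx":0,"ry":0,"rz":0},{"gripper":0,"x":0,"y":0,"z":0,"rx":0,"ry":0,"rz":0}]'|tail -5
python3 -m crank '[{"gripper":0,"x":0,"y":0,"z":0,"rx":0,"ry":0,"rz":0},{"gripper":0,"x":0,"y":0,"z":0,"rx":0,"ry":0,"rz":0},{"gripper":0,"x":0,"y":0,"z":0,"rx":0,"ry":0,"rz":0},{"gripper":0,"x":0,"y":0,"z":0,"rx":0,"ry":0,"rz":0},{"gripper":0,"x":0,"y":0,"z":0,"rx":0,"ry":0,"rz":0}]'
python3 -m crank '[{"gripper":0,"x":0,"y":0,"z":0,"rx":0,"ry":0,"rz":0},{"gripper":0,"x":0,"y":0,"z":0,"rx":0,"ry":0,"rz":0},{"gripper":0,"x":0,"y":0,"z":0.6,"rx":0,"ry":0,"rz":0},{"gripper":0,"x":0,"y":0,"z":1,"rx":0,"ry":0,"rz":0},{"gripper":0,"x":0,"y":0,"z":1,"rx":0,"ry":0,"rz":0}]'
```

```text
position: [0.5262, 0.0706, 0.0499]
tcp_rot: [0.0, -0.234, 0.972, -0.0]
force: [0.2, 0.1, 0.6]
grip_width: 0.623
grasp_force: 0.0
position: [0.528, 0.0715, 0.004]
tcp_rot: [0.0, -0.234, 0.972, -0.0]
force: [-0.0, 0.7, 0.2]
grip_width: 0.378
grasp_force: 0.0
t: 19.68
position: [0.5286, 0.0725, 0.0046]
tcp_rot: [0.001, -0.235, 0.972, -0.0]
force: [-0.4, -1.5, 6.8]
grip_width: 0.235
grasp_force: 15.0
t: 20.1
position: [0.5271, 0.0726, 0.0691]
tcp_rot: [-0.001, -0.235, 0.972, 0.0]
force: [0.3, 0.6, 0.0]
grip_width: 0.237
grasp_force: 15.0
```

```bash

python3 -m crank '[{"gripper":0,"x":0,"y":-0.6,"z":1,"rx":0,"ry":0,"rz":0},{"gripper":0,"x":0,"y":-1,"z":0,"rx":0,"ry":0,"rz":-0.057},{"gripper":0,"x":0,"y":-1,"z":0,"rx":0,"ry":0,"rz":-0.057},{"gripper":0,"x":0,"y":-1,"z":0,"rx":0,"ry":0,"rz":-0.057},{"gripper":0,"x":0,"y":-1,"z":0,"rx":0,"ry":0,"rz":-0.057}]' |tail -2
python3 -m crank '[{"gripper":0,"x":0.1,"y":-1,"z":0,"rx":0,"ry":0,"rz":0},{"gripper":0,"x":0.1,"y":-1,"z":0,"rx":0,"ry":0,"rz":0},{"gripper":0,"x":0.1,"y":-1,"z":0,"rx":0,"ry":0,"rz":0},{"gripper":0,"x":0.1,"y":-1,"z":0,"rx":0,"ry":0,"rz":0},{"gripper":0,"x":0.1,"y":-1,"z":0,"rx":0,"ry":0,"rz":0}]' |tail -2
python3 -m crank '[{"gripper":0,"x":0.1,"y":-1,"z":0,"rx":0,"ry":0,"rz":0},{"gripper":0,"x":0.1,"y":-1,"z":0,"rx":0,"ry":0,"rz":0},{"gripper":0,"x":0.1,"y":-1,"z":0,"rx":0,"ry":0,"rz":0},{"gripper":0,"x":0.1,"y":-1,"z":0,"rx":0,"ry":0,"rz":0},{"gripper":0,"x":0.1,"y":-1,"z":0,"rx":0,"ry":0,"rz":0}]' |tail -2
python3 -m crank '[{"gripper":0,"x":0.03,"y":-0.9,"z":0,"rx":0,"ry":0,"rz":0},{"gripper":0,"x":0,"y":-0.64,"z":0,"rx":0,"ry":0,"rz":0},{"gripper":0,"x":0,"y":0,"z":-0.6,"rx":0,"ry":0,"rz":0},{"gripper":0,"x":0,"y":0,"z":-1,"rx":0,"ry":0,"rz":0},{"gripper":0,"x":0,"y":0,"z":-0.8,"rx":0,"ry":0,"rz":0}]'
python3 -m crank '[{"gripper":0,"x":0,"y":0,"z":-0.4,"rx":0,"ry":0,"rz":0},{"gripper":0,"x":0,"y":0,"z":-0.2,"rx":0,"ry":0,"rz":0},{"gripper":0,"x":0,"y":0,"z":0,"rx":0,"ry":0,"rz":0},{"gripper":0,"x":0,"y":0,"z":0,"rx":0,"ry":0,"rz":0}]'
```

```text
grip_width: 0.234
grasp_force: 15.0
grip_width: 0.236
grasp_force: 15.0
grip_width: 0.237
grasp_force: 15.0
t: 21.77
position: [0.5537, -0.3309, 0.033]
tcp_rot: [0.0, -0.009, 1.0, 0.0]
force: [-0.4, 0.7, -1.6]
grip_width: 0.235
grasp_force: 15.0
t: 22.1
position: [0.554, -0.331, 0.0193]
tcp_rot: [0.0, -0.009, 1.0, -0.0]
force: [0.5, 0.1, -0.1]
grip_width: 0.239
grasp_force: 15.0
```

```bash

python3 -m crank '[{"gripper":0,"x":0,"y":0,"z":-0.36,"rx":0,"ry":0,"rz":0},{"gripper":0,"x":0,"y":0,"z":0,"rx":0,"ry":0,"rz":0},{"gripper":0.38,"x":0,"y":0,"z":0,"rx":0,"ry":0,"rz":0},{"gripper":0.38,"x":0,"y":0,"z":0,"rx":0,"ry":0,"rz":0},{"gripper":0.38,"x":0,"y":0,"z":0,"rx":0,"ry":0,"rz":0}]' 
python3 -m crank '[{"gripper":0.38,"x":0,"y":0,"z":0.4,"rx":0,"ry":0,"rz":0},{"gripper":0.38,"x":0,"y":0,"z":1,"rx":0,"ry":0,"rz":0},{"gripper":0.38,"x":0,"y":0,"z":1,"rx":0,"ry":0,"rz":0},{"gripper":0.38,"x":-0.6,"y":0.2,"z":1,"rx":0,"ry":0,"rz":0},{"gripper":0.7,"x":-1,"y":0.5,"z":0,"rx":0,"ry":0,"rz":0}]'|tail -5
python3 -m crank '[{"gripper":0.7,"x":-1,"y":0.5,"z":0,"rx":0,"ry":0,"rz":0},{"gripper":0.7,"x":-1,"y":0.5,"z":0,"rx":0,"ry":0,"rz":0},{"gripper":0.7,"x":-0.8,"y":0.3,"z":0,"rx":0,"ry":0,"rz":0},{"gripper":0.7,"x":-0.4,"y":0,"z":0,"rx":0,"ry":0,"rz":0},{"gripper":0.7,"x":0,"y":0,"z":0,"rx":0,"ry":0,"rz":0}]' 
python3 - <<'E'
from h import *
snap('scene','s7.png');snap('top','t7.png');snap('wrist','w7.png')
a=cv2.imread('pics/s7.png')[80:230,90:290];b=cv2.imread('pics/w7.png')[60:260];c=cv2.imread('pics/t7.png')[100:250,300:430]
f=lambda i,s:cv2.resize(i,s,interpolation=2)
cv2.imwrite('pics/c7.png',np.vstack([np.hstack([f(a,(400,300)),f(c,(260,300))]),f(b,(660,258))]))
E
```

```text
t: 22.52
position: [0.5535, -0.3308, 0.0097]
tcp_rot: [0.0, -0.009, 1.0, 0.0]
force: [-0.0, -0.3, 0.1]
grip_width: 0.368
grasp_force: 0.0
position: [0.5176, -0.3163, 0.1001]
tcp_rot: [0.004, -0.009, 1.0, -0.003]
force: [0.8, -1.1, -0.3]
grip_width: 0.415
grasp_force: 0.0
t: 23.35
position: [0.4316, -0.281, 0.0953]
tcp_rot: [-0.0, -0.008, 1.0, 0.0]
force: [-0.2, -1.1, -0.9]
grip_width: 0.695
grasp_force: 0.0
```

View pics/c7.png

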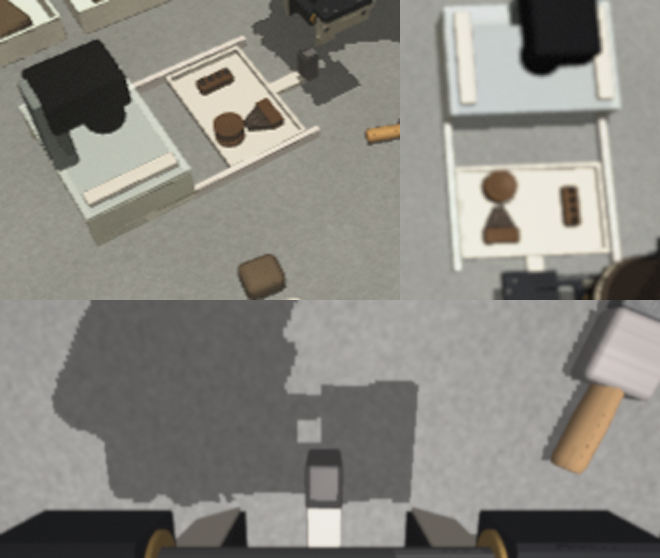

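All three fossils lie well apart in the tray: vertebra (500,185), tooth (500,222) and jaw (570,205) in the top inset. The block is centred under the gripper at (324,483). I'll grip it and slide the tray in.

```bash

python3 -m crank '[{"gripper":0.7,"x":0.06,"y":0,"z":-0.8,"rx":0,"ry":0,"rz":0},{"gripper":0.7,"x":0,"y":0,"z":-1,"rx":0,"ry":0,"rz":0},{"gripper":0.7,"x":0,"y":0,"z":-1,"rx":0,"ry":0,"rz":0},{"gripper":0.5,"x":0,"y":0,"z":-0.56,"rx":0,"ry":0,"rz":0},{"gripper":0,"x":0,"y":0,"z":0,"rx":0,"ry":0,"rz":0}]' 25 |tail -5
python3 -m crank '[{"gripper":0,"x":0,"y":0,"z":0,"rx":0,"ry":0,"rz":0},{"gripper":0,"x":0,"y":0,"z":0,"rx":0,"ry":0,"rz":0},{"gripper":0,"x":0,"y":0,"z":0,"rx":0,"ry":0,"rz":0},{"gripper":0,"x":0,"y":0,"z":0,"rx":0,"ry":0,"rz":0},{"gripper":0,"x":0,"y":0,"z":0,"rx":0,"ry":0,"rz":0}]'|tail -5
python3 -m crank '[{"gripper":0,"x":0,"y":0,"z":0,"rx":0,"ry":0,"rz":0},{"gripper":0,"x":0,"y":0,"z":0,"rx":0,"ry":0,"rz":0},{"gripper":0,"x":0,"y":0,"z":0,"rx":0,"ry":0,"rz":0}]'
python3 -m crank '[{"gripper":0,"x":0.2,"y":0,"z":0,"rx":0,"ry":0,"rz":0},{"gripper":0,"x":0.4,"y":0.01,"z":0,"rx":0,"ry":0,"rz":0},{"gripper":0,"x":0.4,"y":0.01,"z":0,"rx":0,"ry":0,"rz":0},{"gripper":0,"x":0.4,"y":0.01,"z":0,"rx":0,"ry":0,"rz":0},{"gripper":0,"x":0.4,"y":0.01,"z":0,"rx":0,"ry":0,"rz":0}]'
```

```text
position: [0.4347, -0.2804, 0.0077]
tcp_rot: [-0.002, -0.009, 1.0, 0.001]
force: [0.1, 0.3, 0.3]
grip_width: 0.603
grasp_force: 0.0
position: [0.4357, -0.2812, 0.0113]
tcp_rot: [0.001, -0.009, 1.0, -0.0]
force: [-0.0, -1.3, 1.3]
grip_width: 0.242
grasp_force: 0.8
t: 24.58
position: [0.4356, -0.2814, 0.0113]
tcp_rot: [0.001, -0.009, 1.0, -0.0]
force: [-0.7, 0.4, 6.8]
grip_width: 0.212
grasp_force: 25.0
t: 25.0
position: [0.4771, -0.2806, 0.0111]
tcp_rot: [-0.002, -0.008, 1.0, 0.0]
force: [-12.7, -0.3, 17.3]
grip_width: 0.214
grasp_force: 25.0
```

```bash

python3 -m crank '[{"gripper":0,"x":0.4,"y":0.01,"z":0.02,"rx":0,"ry":0,"rz":0},{"gripper":0,"x":0.4,"y":0.01,"z":0.02,"rx":0,"ry":0,"rz":0},{"gripper":0,"x":0.4,"y":0.01,"z":0,"rx":0,"ry":0,"rz":0},{"gripper":0,"x":0.4,"y":0.01,"z":0,"rx":0,"ry":0,"rz":0},{"gripper":0,"x":0.4,"y":0.01,"z":0,"rx":0,"ry":0,"rz":0}]'
python3 -m crank '[{"gripper":0,"x":0.4,"y":0.01,"z":0,"rx":0,"ry":0,"rz":0},{"gripper":0,"x":0.4,"y":0.01,"z":0,"rx":0,"ry":0,"rz":0},{"gripper":0,"x":0.4,"y":0.01,"z":0,"rx":0,"ry":0,"rz":0},{"gripper":0,"x":0.4,"y":0.01,"z":0,"rx":0,"ry":0,"rz":0},{"gripper":0,"x":0.3,"y":0.01,"z":0,"rx":0,"ry":0,"rz":0}]'
python3 -m crank '[{"gripper":0,"x":0.2,"y":0.01,"z":0,"rx":0,"ry":0,"rz":0},{"gripper":0,"x":0.2,"y":0,"z":0,"rx":0,"ry":0,"rz":0},{"gripper":0,"x":0.2,"y":0,"z":0,"rx":0,"ry":0,"rz":0}]'
```

```text
t: 25.42
position: [0.5302, -0.2792, 0.0112]
tcp_rot: [-0.0, -0.009, 1.0, -0.0]
force: [-3.4, -4.9, -2.5]
grip_width: 0.215
grasp_force: 25.0
t: 25.83
position: [0.5777, -0.2786, 0.0113]
tcp_rot: [-0.001, -0.009, 1.0, -0.001]
force: [-5.8, -6.4, -0.5]
grip_width: 0.219
grasp_force: 25.0
t: 26.08
position: [0.592, -0.2784, 0.0113]
tcp_rot: [-0.001, -0.008, 1.0, -0.001]
force: [-5.6, -5.2, 0.6]
grip_width: 0.216
grasp_force: 25.0
```

```bash

python3 -m crank '[{"gripper":0,"x":0.2,"y":-0.03,"z":0,"rx":0,"ry":0,"rz":0},{"gripper":0,"x":0.2,"y":-0.03,"z":0,"rx":0,"ry":0,"rz":0},{"gripper":0,"x":0.2,"y":0,"z":0,"rx":0,"ry":0,"rz":0}]'
python3 -m crank '[{"gripper":0,"x":0.1,"y":0,"z":0,"rx":0,"ry":0,"rz":0},{"gripper":0,"x":0.1,"y":0,"z":0,"rx":0,"ry":0,"rz":0},{"gripper":0,"x":0,"y":0,"z":0,"rx":0,"ry":0,"rz":0}]'
```

```text
t: 26.33
position: [0.6081, -0.2782, 0.0112]
tcp_rot: [-0.0, -0.009, 1.0, 0.0]
force: [-2.1, -1.3, -1.4]
grip_width: 0.22
grasp_force: 25.0
t: 26.58
position: [0.6133, -0.2781, 0.0113]
tcp_rot: [0.0, -0.009, 1.0, 0.0]
force: [0.6, -1.1, -3.0]
grip_width: 0.213
grasp_force: 25.0
```

```bash

python3 -m crank '[{"gripper":0,"x":0.1,"y":0,"z":0,"rx":0,"ry":0,"rz":0},{"gripper":0,"x":0,"y":0,"z":0,"rx":0,"ry":0,"rz":0}]'
python3 -m crank '[{"gripper":0,"x":0.1,"y":0,"z":0,"rx":0,"ry":0,"rz":0},{"gripper":0,"x":0,"y":0,"z":0,"rx":0,"ry":0,"rz":0}]'
```

```text
t: 26.75
position: [0.6155, -0.2782, 0.0114]
tcp_rot: [0.0, -0.009, 1.0, 0.0]
force: [0.9, -0.5, -3.7]
grip_width: 0.216
grasp_force: 25.0
t: 26.92
position: [0.618, -0.2783, 0.0115]
tcp_rot: [0.0, -0.009, 1.0, 0.0]
force: [-0.3, -0.4, -3.9]
grip_width: 0.215
grasp_force: 25.0
```

```bash

python3 -m crank '[{"gripper":0,"x":0.08,"y":0,"z":0,"rx":0,"ry":0,"rz":0},{"gripper":0,"x":0,"y":0,"z":0,"rx":0,"ry":0,"rz":0}]'
python3 -m crank '[{"gripper":0,"x":0.08,"y":0,"z":0,"rx":0,"ry":0,"rz":0},{"gripper":0,"x":0,"y":0,"z":0,"rx":0,"ry":0,"rz":0}]'
python3 -m crank '[{"gripper":0,"x":0.08,"y":0,"z":0,"rx":0,"ry":0,"rz":0},{"gripper":0,"x":0,"y":0,"z":0,"rx":0,"ry":0,"rz":0}]'
```

```text
t: 27.08
position: [0.6199, -0.2783, 0.0115]
tcp_rot: [0.0, -0.009, 1.0, 0.0]
force: [0.5, 0.3, -4.2]
grip_width: 0.217
grasp_force: 25.0
t: 27.25
position: [0.6219, -0.2784, 0.0115]
tcp_rot: [0.0, -0.009, 1.0, 0.0]
force: [0.1, -0.5, -3.9]
grip_width: 0.214
grasp_force: 25.0
t: 27.42
position: [0.622, -0.2782, 0.0113]
tcp_rot: [-0.002, -0.009, 1.0, 0.001]
force: [-6.1, 2.4, 1.6]
grip_width: 0.215
grasp_force: 25.0
```

The tray has met the stop: the position stalled and the force rose. I'll hold about 2.5 s, and use the last frame for a look.

```bash

python3 -m crank '[{"gripper":0,"x":0.04,"y":0,"z":0,"rx":0,"ry":0,"rz":0},{"gripper":0,"x":0,"y":0,"z":0,"rx":0,"ry":0,"rz":0},{"gripper":0,"x":0,"y":0,"z":0,"rx":0,"ry":0,"rz":0},{"gripper":0,"x":0,"y":0,"z":0,"rx":0,"ry":0,"rz":0},{"gripper":0,"x":0,"y":0,"z":0,"rx":0,"ry":0,"rz":0}]'|tail -5
python3 -m crank '[{"gripper":0,"x":0,"y":0,"z":0,"rx":0,"ry":0,"rz":0},{"gripper":0,"x":0,"y":0,"z":0,"rx":0,"ry":0,"rz":0},{"gripper":0,"x":0,"y":0,"z":0,"rx":0,"ry":0,"rz":0},{"gripper":0,"x":0,"y":0,"z":0,"rx":0,"ry":0,"rz":0},{"gripper":0,"x":0,"y":0,"z":0,"rx":0,"ry":0,"rz":0}]'|tail -1
python3 -m crank '[{"gripper":0,"x":0,"y":0,"z":0,"rx":0,"ry":0,"rz":0},{"gripper":0,"x":0,"y":0,"z":0,"rx":0,"ry":0,"rz":0},{"gripper":0,"x":0,"y":0,"z":0,"rx":0,"ry":0,"rz":0},{"gripper":0,"x":0,"y":0,"z":0,"rx":0,"ry":0,"rz":0},{"gripper":0,"x":0,"y":0,"z":0,"rx":0,"ry":0,"rz":0}]'|tail -1
python3 -m crank '[{"gripper":0,"x":0,"y":0,"z":0,"rx":0,"ry":0,"rz":0},{"gripper":0,"x":0,"y":0,"z":0,"rx":0,"ry":0,"rz":0},{"gripper":0,"x":0,"y":0,"z":0,"rx":0,"ry":0,"rz":0},{"gripper":0,"x":0,"y":0,"z":0,"rx":0,"ry":0,"rz":0},{"gripper":0,"x":0,"y":0,"z":0,"rx":0,"ry":0,"rz":0}]'|tail -1
python3 -m crank '[{"gripper":0,"x":0,"y":0,"z":0,"rx":0,"ry":0,"rz":0},{"gripper":0,"x":0,"y":0,"z":0,"rx":0,"ry":0,"rz":0},{"gripper":0,"x":0,"y":0,"z":0,"rx":0,"ry":0,"rz":0},{"gripper":0,"x":0,"y":0,"z":0,"rx":0,"ry":0,"rz":0},{"gripper":0,"x":0,"y":0,"z":0,"rx":0,"ry":0,"rz":0}]'|tail -1
python3 -m crank '[{"gripper":0,"x":0,"y":0,"z":0,"rx":0,"ry":0,"rz":0},{"gripper":0,"x":0,"y":0,"z":0,"rx":0,"ry":0,"rz":0},{"gripper":0,"x":0,"y":0,"z":0,"rx":0,"ry":0,"rz":0},{"gripper":0,"x":0,"y":0,"z":0,"rx":0,"ry":0,"rz":0},{"gripper":0,"x":0,"y":0,"z":0,"rx":0,"ry":0,"rz":0}]'
python3 - <<'E'
from h import *
snap('top','t8.png');snap('scene','s8.png')
a=cv2.imread('pics/s8.png')[80:230,90:290];c=cv2.imread('pics/t8.png')[70:250,290:430]
f=lambda i,s:cv2.resize(i,s,interpolation=2)
cv2.imwrite('pics/c8.png',np.hstack([f(a,(480,360)),f(c,(280,360))]))
E
```

```text
position: [0.622, -0.2781, 0.0112]
tcp_rot: [-0.002, -0.009, 1.0, 0.001]
force: [-10.8, 3.1, 4.1]
grip_width: 0.216
grasp_force: 25.0
grasp_force: 25.0
grasp_force: 25.0
grasp_force: 25.0
grasp_force: 25.0
t: 29.92
position: [0.622, -0.2781, 0.0113]
tcp_rot: [-0.002, -0.009, 1.0, 0.001]
force: [-10.6, 2.4, 3.7]
grip_width: 0.217
grasp_force: 25.0
```

View pics/c8.png

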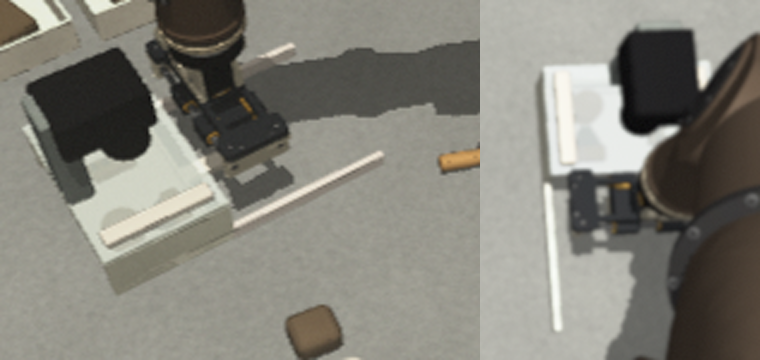

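The tray stands fully under the roof against the stop, with the fossils seen faintly through it. Next I draw it back by about 185 mm.

```bash

python3 -m crank '[{"gripper":0,"x":-0.2,"y":0,"z":0,"rx":0,"ry":0,"rz":0},{"gripper":0,"x":-0.4,"y":-0.005,"z":0,"rx":0,"ry":0,"rz":0},{"gripper":0,"x":-0.4,"y":-0.005,"z":0,"rx":0,"ry":0,"rz":0},{"gripper":0,"x":-0.4,"y":-0.005,"z":0,"rx":0,"ry":0,"rz":0},{"gripper":0,"x":-0.4,"y":-0.005,"z":0,"rx":0,"ry":0,"rz":0}]'|tail -5
python3 -m crank '[{"gripper":0,"x":-0.4,"y":-0.005,"z":0,"rx":0,"ry":0,"rz":0},{"gripper":0,"x":-0.4,"y":-0.005,"z":0,"rx":0,"ry":0,"rz":0},{"gripper":0,"x":-0.4,"y":-0.005,"z":0,"rx":0,"ry":0,"rz":0},{"gripper":0,"x":-0.4,"y":-0.005,"z":0,"rx":0,"ry":0,"rz":0},{"gripper":0,"x":-0.4,"y":-0.005,"z":0,"rx":0,"ry":0,"rz":0}]'|tail -5
python3 -m crank '[{"gripper":0,"x":-0.4,"y":-0.005,"z":0,"rx":0,"ry":0,"rz":0},{"gripper":0,"x":-0.4,"y":-0.005,"z":0,"rx":0,"ry":0,"rz":0},{"gripper":0,"x":-0.4,"y":-0.005,"z":0,"rx":0,"ry":0,"rz":0},{"gripper":0,"x":-0.4,"y":-0.005,"z":0,"rx":0,"ry":0,"rz":0},{"gripper":0,"x":-0.4,"y":-0.005,"z":0,"rx":0,"ry":0,"rz":0}]'|tail -5
python3 -m crank '[{"gripper":0,"x":-0.4,"y":-0.005,"z":0,"rx":0,"ry":0,"rz":0},{"gripper":0,"x":-0.4,"y":-0.005,"z":0,"rx":0,"ry":0,"rz":0},{"gripper":0,"x":-0.4,"y":-0.005,"z":0,"rx":0,"ry":0,"rz":0},{"gripper":0,"x":-0.2,"y":-0.005,"z":0,"rx":0,"ry":0,"rz":0},{"gripper":0,"x":-0.1,"y":0,"z":0,"rx":0,"ry":0,"rz":0}]'
python3 -m crank '[{"gripper":0.7,"x":0,"y":0,"z":0,"rx":0,"ry":0,"rz":0},{"gripper":0.7,"x":0,"y":0,"z":0,"rx":0,"ry":0,"rz":0},{"gripper":0.7,"x":0,"y":0,"z":0,"rx":0,"ry":0,"rz":0},{"gripper":0.7,"x":0,"y":0,"z":0,"rx":0,"ry":0,"rz":0},{"gripper":0.7,"x":0,"y":0,"z":0,"rx":0,"ry":0,"rz":0}]'
```

```text
position: [0.5793, -0.2792, 0.0117]
tcp_rot: [0.0, -0.009, 1.0, -0.0]
force: [0.8, -0.2, -3.6]
grip_width: 0.217
grasp_force: 25.0
position: [0.5287, -0.2798, 0.0116]
tcp_rot: [0.0, -0.009, 1.0, -0.0]
force: [0.5, -0.1, -2.2]
grip_width: 0.216
grasp_force: 25.0
position: [0.4786, -0.2804, 0.0116]
tcp_rot: [0.0, -0.009, 1.0, -0.0]
force: [1.2, -0.4, -2.4]
grip_width: 0.218
grasp_force: 25.0
t: 31.68
position: [0.441, -0.281, 0.0116]
tcp_rot: [-0.0, -0.009, 1.0, 0.0]
force: [1.7, -0.2, -1.5]
grip_width: 0.219
grasp_force: 25.0
t: 32.1
position: [0.4423, -0.2808, 0.0115]
tcp_rot: [0.0, -0.009, 1.0, -0.0]
force: [0.9, 0.0, -1.3]
grip_width: 0.53
grasp_force: 0.0
```

```bash

python3 -m crank '[{"gripper":0.6,"x":0,"y":0,"z":0.5,"rx":0,"ry":0,"rz":0},{"gripper":0.6,"x":0,"y":0,"z":1,"rx":0,"ry":0,"rz":0},{"gripper":0.25,"x":0,"y":0,"z":1,"rx":0,"ry":0,"rz":0},{"gripper":0.25,"x":0,"y":0.5,"z":1,"rx":0,"ry":0,"rz":0},{"gripper":0.25,"x":0.1,"y":1,"z":1,"rx":0,"ry":0,"rz":0}]'|tail -5
python3 -m crank '[{"gripper":0.25,"x":0.2,"y":1,"z":1,"rx":0,"ry":0,"rz":0},{"gripper":0.25,"x":0.2,"y":1,"z":0.5,"rx":0,"ry":0,"rz":-0.06},{"gripper":0.25,"x":0.2,"y":1,"z":0,"rx":0,"ry":0,"rz":-0.06},{"gripper":0.25,"x":0.2,"y":1,"z":0,"rx":0,"ry":0,"rz":-0.06},{"gripper":0.25,"x":0.2,"y":1,"z":0,"rx":0,"ry":0,"rz":-0.06}]'|tail -5
python3 -m crank '[{"gripper":0.25,"x":0.2,"y":1,"z":0,"rx":0,"ry":0,"rz":-0.06},{"gripper":0.25,"x":0.2,"y":1,"z":0,"rx":0,"ry":0,"rz":-0.06},{"gripper":0.25,"x":0.2,"y":1,"z":0,"rx":0,"ry":0,"rz":-0.06},{"gripper":0.25,"x":0.2,"y":1,"z":0,"rx":0,"ry":0,"rz":-0.06},{"gripper":0.25,"x":0.2,"y":1,"z":0,"rx":0,"ry":0,"rz":-0.06}]'|tail -5
python3 -m crank '[{"gripper":0.25,"x":0.3,"y":1,"z":0,"rx":0,"ry":0,"rz":-0.06},{"gripper":0.25,"x":0.3,"y":1,"z":0,"rx":0,"ry":0,"rz":-0.06},{"gripper":0.25,"x":0.3,"y":1,"z":0,"rx":0,"ry":0,"rz":-0.06},{"gripper":0.25,"x":0.3,"y":1,"z":0,"rx":0,"ry":0,"rz":-0.066},{"gripper":0.25,"x":0.3,"y":1,"z":0,"rx":0,"ry":0,"rz":0}]'|tail -5
python3 -m crank '[{"gripper":0.25,"x":0.4,"y":1,"z":0,"rx":0,"ry":0,"rz":0},{"gripper":0.25,"x":0.4,"y":1,"z":0,"rx":0,"ry":0,"rz":0},{"gripper":0.25,"x":0.4,"y":1,"z":0,"rx":0,"ry":0,"rz":0},{"gripper":0.25,"x":0.2,"y":0.5,"z":0,"rx":0,"ry":0,"rz":0},{"gripper":0.25,"x":0,"y":0,"z":0,"rx":0,"ry":0,"rz":0}]'
python3 - <<'E'
from h import *
s=arm.read_state(); print(s['position'],s['joints'].round(2)); snap('wrist','w9.png')
E
```

```text
position: [0.4438, -0.2459, 0.1253]
tcp_rot: [0.0, -0.007, 1.0, -0.001]
force: [1.6, -0.1, 1.2]
grip_width: 0.434
grasp_force: 0.0
position: [0.4699, -0.117, 0.162]
tcp_rot: [0.0, 0.232, 0.973, 0.0]
force: [0.3, -0.0, 0.5]
grip_width: 0.25
grasp_force: 0.0
position: [0.4946, 0.008, 0.1616]
tcp_rot: [0.0, 0.509, 0.861, 0.0]
force: [0.8, 0.0, -0.3]
grip_width: 0.248
grasp_force: 0.0
position: [0.5321, 0.1333, 0.1614]
tcp_rot: [0.0, 0.701, 0.713, -0.0]
force: [0.7, 0.2, 1.3]
grip_width: 0.251
grasp_force: 0.0
t: 34.18
position: [0.5673, 0.2229, 0.1609]
tcp_rot: [-0.0, 0.697, 0.717, 0.0]
force: [-0.1, -0.5, -0.8]
grip_width: 0.255
grasp_force: 0.0
[0.56727038 0.22292155 0.16091165] [-0.87  0.51  0.6   1.73 -0.33  1.   -0.12]
```

View pics/w9.png

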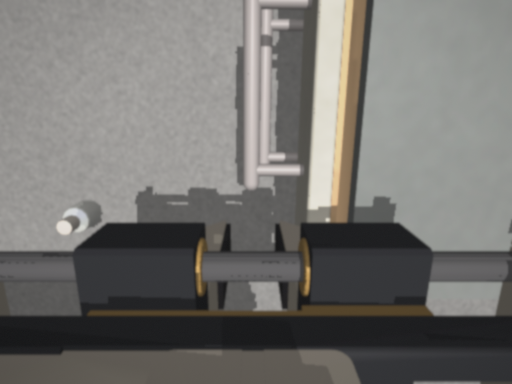

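The handle bar runs down column ≈251 from row 0 to 186, with posts at rows 3 and 170, and the drawer front's top edge is at columns 316–345.

```bash
python3 - <<'E'
from h import *
w='w9.png'
for v in(5,100,180): print(atz(w,251.5,v,.106))
print(tri((w,251.5,186),T(213,274),S(500,398)),atz(w,280,170,.103),atz(w,285,3,.103),'front',atz(w,317,100,.127),atz(w,311,200,.127),proj(w,[.567,.30,.1]))
im=cv2.imread('pics/'+w); 
for v in(30,90,140): print(im[v,235:330].mean(1).astype(int).tolist())
E
```

```text
[0.5619 0.3489 0.106 ]
[0.5633 0.2949 0.106 ]
[0.5648 0.2431 0.106 ]
[0.5645 0.2349 0.0893] [0.5839 0.2499 0.103 ] [0.5818 0.3513 0.103 ] front [0.6008 0.2957 0.127 ] [0.6018 0.2363 0.127 ] [257.4  92.2]
[154, 154, 153, 153, 154, 155, 154, 145, 129, 127, 141, 155, 167, 176, 184, 194, 207, 211, 206, 195, 186, 178, 169, 157, 144, 137, 147, 166, 181, 194, 205, 206, 196, 185, 174, 161, 144, 127, 118, 116, 116, 114, 110, 104, 95, 91, 91, 91, 92, 92, 93, 92, 89, 84, 80, 79, 79, 79, 79, 79, 79, 79, 79, 80, 79, 79, 79, 80, 79, 78, 78, 77, 77, 78, 78, 78, 77, 76, 77, 77, 86, 112, 148, 176, 196, 209, 213, 214, 214, 214, 215, 215, 215, 215, 216]
[139, 112, 94, 92, 92, 93, 93, 95, 108, 128, 146, 161, 172, 182, 190, 199, 207, 207, 201, 193, 186, 176, 165, 151, 140, 145, 166, 183, 194, 203, 205, 198, 188, 177, 163, 149, 144, 152, 157, 157, 155, 142, 116, 98, 93, 93, 93, 94, 95, 95, 95, 95, 95, 94, 94, 94, 95, 95, 95, 95, 93, 94, 93, 94, 92, 87, 82, 79, 78, 77, 79, 78, 77, 78, 77, 77, 79, 91, 122, 159, 185, 203, 212, 215, 216, 216, 217, 217, 218, 218, 219, 219, 219, 219, 219]
[144, 117, 99, 97, 97, 96, 96, 97, 110, 130, 150, 165, 176, 184, 191, 197, 200, 199, 194, 189, 183, 173, 159, 146, 146, 165, 181, 190, 197, 199, 196, 189, 179, 164, 148, 143, 152, 159, 159, 157, 144, 117, 98, 93, 92, 93, 95, 96, 96, 96, 95, 95, 95, 96, 96, 94, 93, 92, 93, 93, 93, 93, 90, 86, 82, 80, 80, 80, 80, 79, 79, 79, 80, 81, 87, 112, 150, 181, 202, 213, 217, 218, 218, 218, 218, 218, 218, 219, 218, 219, 218, 219, 218, 218, 218]
```

```bash

python3 -m crank '[{"gripper":0.25,"x":-0.13,"y":0.8,"z":0,"rx":0,"ry":0,"rz":0},{"gripper":0.25,"x":0,"y":1,"z":0,"rx":0,"ry":0,"rz":0},{"gripper":0.25,"x":0,"y":1,"z":0,"rx":0,"ry":0,"rz":0},{"gripper":0.25,"x":0,"y":0.4,"z":0,"rx":0,"ry":0,"rz":0},{"gripper":0.25,"x":0,"y":0,"z":0,"rx":0,"ry":0,"rz":0}]' 20|tail -1
python3 -m crank '[{"gripper":0.25,"x":0,"y":0,"z":-0.8,"rx":0,"ry":0,"rz":0},{"gripper":0.25,"x":0,"y":0,"z":-0.8,"rx":0,"ry":0,"rz":0},{"gripper":0.25,"x":0,"y":0,"z":-0.3,"rx":0,"ry":0,"rz":0},{"gripper":0.25,"x":0,"y":0,"z":0,"rx":0,"ry":0,"rz":0},{"gripper":0.25,"x":0,"y":0,"z":0,"rx":0,"ry":0,"rz":0}]'
python3 -m crank '[{"gripper":0.25,"x":0,"y":0,"z":-0.3,"rx":0,"ry":0,"rz":0},{"gripper":0.25,"x":0,"y":0,"z":-0.3,"rx":0,"ry":0,"rz":0},{"gripper":0.25,"x":0,"y":0,"z":0,"rx":0,"ry":0,"rz":0}]'
```

```text
grasp_force: 0.0
t: 35.07
position: [0.564, 0.2974, 0.1144]
tcp_rot: [0.0, 0.699, 0.715, -0.0]
force: [0.6, 0.9, -0.6]
grip_width: 0.249
grasp_force: 0.0
t: 35.32
position: [0.5632, 0.2988, 0.098]
tcp_rot: [-0.0, 0.699, 0.716, -0.001]
force: [-0.3, -0.4, 0.3]
grip_width: 0.254
grasp_force: 0.0
```

No contact on the way down. I'll go down to 0.084 and close, then pull.

```bash

python3 -m crank '[{"gripper":0.25,"x":0,"y":0,"z":-0.3,"rx":0,"ry":0,"rz":0},{"gripper":0.25,"x":0,"y":0,"z":-0.26,"rx":0,"ry":0,"rz":0},{"gripper":0,"x":0,"y":0,"z":0,"rx":0,"ry":0,"rz":0},{"gripper":0,"x":0,"y":0,"z":0,"rx":0,"ry":0,"rz":0},{"gripper":0,"x":0,"y":0,"z":0,"rx":0,"ry":0,"rz":0}]'
python3 -m crank '[{"gripper":0,"x":0,"y":0,"z":0,"rx":0,"ry":0,"rz":0},{"gripper":0,"x":0,"y":0,"z":0,"rx":0,"ry":0,"rz":0},{"gripper":0,"x":0,"y":0,"z":0,"rx":0,"ry":0,"rz":0}]'
```

```text
t: 35.73
position: [0.5637, 0.299, 0.0848]
tcp_rot: [0.0, 0.699, 0.716, -0.0]
force: [1.5, -0.3, -5.8]
grip_width: 0.111
grasp_force: 20.0
t: 35.98
position: [0.5636, 0.2991, 0.0848]
tcp_rot: [0.0, 0.699, 0.716, -0.0]
force: [1.9, -0.0, -5.5]
grip_width: 0.113
grasp_force: 20.0
```

```bash

python3 -m crank '[{"gripper":0,"x":-0.3,"y":-0.005,"z":0,"rx":0,"ry":0,"rz":0},{"gripper":0,"x":-0.5,"y":-0.01,"z":0,"rx":0,"ry":0,"rz":0},{"gripper":0,"x":-0.5,"y":-0.01,"z":0,"rx":0,"ry":0,"rz":0},{"gripper":0,"x":-0.5,"y":-0.01,"z":0,"rx":0,"ry":0,"rz":0},{"gripper":0,"x":-0.5,"y":-0.01,"z":0,"rx":0,"ry":0,"rz":0}]'
python3 -m crank '[{"gripper":0,"x":-0.5,"y":-0.01,"z":0,"rx":0,"ry":0,"rz":0},{"gripper":0,"x":-0.5,"y":-0.01,"z":0,"rx":0,"ry":0,"rz":0},{"gripper":0,"x":-0.5,"y":-0.01,"z":0,"rx":0,"ry":0,"rz":0},{"gripper":0,"x":-0.5,"y":-0.01,"z":0,"rx":0,"ry":0,"rz":0},{"gripper":0,"x":-0.5,"y":-0.01,"z":0,"rx":0,"ry":0,"rz":0}]'
python3 -m crank '[{"gripper":0,"x":-0.5,"y":-0.01,"z":0,"rx":0,"ry":0,"rz":0},{"gripper":0,"x":-0.2,"y":0,"z":0,"rx":0,"ry":0,"rz":0},{"gripper":0,"x":0,"y":0,"z":0,"rx":0,"ry":0,"rz":0}]'
```

```text
t: 36.4
position: [0.5052, 0.2978, 0.0848]
tcp_rot: [-0.0, 0.699, 0.716, -0.0]
force: [0.2, -0.5, -7.5]
grip_width: 0.114
grasp_force: 20.0
t: 36.82
position: [0.4425, 0.2966, 0.0848]
tcp_rot: [-0.0, 0.699, 0.716, -0.0]
force: [1.4, 0.7, -9.6]
grip_width: 0.11
grasp_force: 20.0
t: 37.07
position: [0.4251, 0.2962, 0.0848]
tcp_rot: [0.0, 0.698, 0.716, -0.0]
force: [0.5, -0.9, -8.8]
grip_width: 0.111
grasp_force: 20.0
```

The drawer is open about 139 mm. Now I'll locate the pieces in the tray from the top and scene views, numerically.

```bash

python3 -m crank '[{"gripper":0.27,"x":0,"y":0,"z":0,"rx":0,"ry":0,"rz":0},{"gripper":0.27,"x":0,"y":0,"z":0,"rx":0,"ry":0,"rz":0},{"gripper":0.27,"x":0,"y":0,"z":0.3,"rx":0,"ry":0,"rz":0},{"gripper":0.27,"x":0,"y":0,"z":1,"rx":0,"ry":0,"rz":0},{"gripper":0.27,"x":0,"y":0,"z":1,"rx":0,"ry":0,"rz":0}]'
python3 - <<'E'
from h import *
for w in('t10.png','s10.png'):
    snap({'t':'top','s':'scene'}[w[0]],w); im=cv2.imread('pics/'+w).astype(int)
    m=((im[...,2]-im[...,0])>18)&((im.mean(2))<150)
    n,l,st,c=cv2.connectedComponentsWithStats(m.astype(np.uint8))
    for i in range(1,n):
        if st[i,4]>15:
            p=atz(w,*c[i],.02)
            if .45<p[0]<.66 and -.39<p[1]<-.17:
                r=cv2.minAreaRect(np.argwhere(l==i)[:,::-1].astype(np.float32)); print(w,c[i].round(1),st[i,4],p,np.round(r[1],1),round(r[2]))
for n,p in dict(v=(.588,-.24,.029),t=(.524,-.24,.021),j=(.561,-.331,.022)).items(): print(n,proj('t10.png',p),proj('s10.png',p))
E
```

```text
t: 37.48
position: [0.4264, 0.2959, 0.1434]
tcp_rot: [0.0, 0.699, 0.715, -0.001]
force: [0.9, 1.2, 0.2]
grip_width: 0.271
grasp_force: 0.0
t10.png [348.2 191.1] 232 [ 0.5858 -0.2357  0.02  ] [16. 16.] 90
t10.png [383.7 200.7] 177 [ 0.559  -0.3242  0.02  ] [20.2  9.1] 84
t10.png [349. 213.] 211 [ 0.5299 -0.2339  0.02  ] [16. 18.] 90
s10.png [204.  103.6] 22 [ 0.5125 -0.3728  0.02  ] [ 1.8 15.6] 66
s10.png [193.7 111.8] 32 [ 0.5524 -0.3598  0.02  ] [ 1.5 20.1] 66
s10.png [210.1 111.1] 16 [ 0.5118 -0.3379  0.02  ] [14.8  1.4] 45
s10.png [195.8 121.9] 140 [ 0.5656 -0.3226  0.02  ] [ 8.6 18.5] 66
s10.png [210.4 142.5] 377 [ 0.5671 -0.2358  0.02  ] [17.5 34.7] 66
s10.png [204.  167.9] 24 [ 0.6225 -0.1701  0.02  ] [ 2.2 16.5] 63
v [350.8 189.6] [202.5 142.5]
t [351.7 215.2] [223.5 134.9]
j [386.6 199.7] [195.7 118.9]
```

```bash

python3 -m crank '[{"gripper":0.62,"x":0,"y":-0.5,"z":0.8,"rx":0,"ry":0,"rz":0},{"gripper":0.62,"x":0.2,"y":-1,"z":0,"rx":0,"ry":0,"rz":0.0602},{"gripper":0.62,"x":0.2,"y":-1,"z":0,"rx":0,"ry":0,"rz":0.0602},{"gripper":0.62,"x":0.2,"y":-1,"z":0,"rx":0,"ry":0,"rz":0.0602},{"gripper":0.62,"x":0.2,"y":-1,"z":0,"rx":0,"ry":0,"rz":0.0602}]'|tail -5
python3 -m crank '[{"gripper":0.62,"x":0.3,"y":-1,"z":0,"rx":0,"ry":0,"rz":0.0602},{"gripper":0.62,"x":0.3,"y":-1,"z":0,"rx":0,"ry":0,"rz":0.0602},{"gripper":0.62,"x":0.3,"y":-1,"z":0,"rx":0,"ry":0,"rz":0.0602},{"gripper":0.62,"x":0.3,"y":-1,"z":0,"rx":0,"ry":0,"rz":0.0602},{"gripper":0.62,"x":0.3,"y":-1,"z":0,"rx":0,"ry":0,"rz":0.0602}]'|tail -5
python3 -m crank '[{"gripper":0.62,"x":0.4,"y":-1,"z":0,"rx":0,"ry":0,"rz":0.0602},{"gripper":0.62,"x":0.4,"y":-1,"z":0,"rx":0,"ry":0,"rz":0.0602},{"gripper":0.62,"x":0.4,"y":-1,"z":0,"rx":0,"ry":0,"rz":0.0602},{"gripper":0.62,"x":0.4,"y":-1,"z":0,"rx":0,"ry":0,"rz":0.0602},{"gripper":0.62,"x":0.4,"y":-1,"z":0,"rx":0,"ry":0,"rz":0}]'|tail -5
python3 -m crank '[{"gripper":0.62,"x":0.4,"y":-1,"z":0,"rx":0,"ry":0,"rz":0},{"gripper":0.62,"x":0.4,"y":-1,"z":0,"rx":0,"ry":0,"rz":0},{"gripper":0.62,"x":0.4,"y":-1,"z":0,"rx":0,"ry":0,"rz":0},{"gripper":0.62,"x":0.4,"y":-1,"z":0,"rx":0,"ry":0,"rz":0},{"gripper":0.62,"x":0.4,"y":-1,"z":0,"rx":0,"ry":0,"rz":0}]'|tail -5
python3 -m crank '[{"gripper":0.62,"x":0.2,"y":-1,"z":-0.5,"rx":0,"ry":0,"rz":0},{"gripper":0.62,"x":0,"y":-0.9,"z":-1,"rx":0,"ry":0,"rz":0},{"gripper":0.62,"x":0,"y":0,"z":-0.5,"rx":0,"ry":0,"rz":0},{"gripper":0.62,"x":0,"y":0,"z":0,"rx":0,"ry":0,"rz":0},{"gripper":0.62,"x":0,"y":0,"z":0,"rx":0,"ry":0,"rz":0}]'
```

```text
position: [0.4468, 0.183, 0.1631]
tcp_rot: [0.0, 0.505, 0.863, 0.001]
force: [0.6, -0.1, 0.1]
grip_width: 0.586
grasp_force: 0.0
position: [0.4844, 0.0576, 0.163]
tcp_rot: [0.0, 0.227, 0.974, 0.0]
force: [-1.0, -0.4, -0.3]
grip_width: 0.619
grasp_force: 0.0
position: [0.5344, -0.0678, 0.163]
tcp_rot: [0.0, -0.013, 1.0, 0.0]
force: [-0.8, 0.7, -0.7]
grip_width: 0.616
grasp_force: 0.0
position: [0.5843, -0.1927, 0.1629]
tcp_rot: [0.0, -0.009, 1.0, -0.0]
force: [0.4, -0.0, -0.1]
grip_width: 0.616
grasp_force: 0.0
t: 39.67
position: [0.5884, -0.238, 0.1121]
tcp_rot: [-0.001, -0.009, 1.0, 0.0]
force: [0.1, 0.6, 1.1]
grip_width: 0.622
grasp_force: 0.0
```

```bash

python3 -m crank '[{"gripper":0.62,"x":0,"y":0,"z":-1,"rx":0,"ry":0,"rz":0},{"gripper":0.62,"x":0,"y":0,"z":-1,"rx":0,"ry":0,"rz":0},{"gripper":0.62,"x":0,"y":0,"z":-1,"rx":0,"ry":0,"rz":0},{"gripper":0.62,"x":0,"y":0,"z":-0.7,"rx":0,"ry":0,"rz":0},{"gripper":0.62,"x":0,"y":0,"z":-0.4,"rx":0,"ry":0,"rz":0}]' 15|tail -5
python3 -m crank '[{"gripper":0,"x":0,"y":0,"z":0,"rx":0,"ry":0,"rz":0},{"gripper":0,"x":0,"y":0,"z":0,"rx":0,"ry":0,"rz":0},{"gripper":0,"x":0,"y":0,"z":0,"rx":0,"ry":0,"rz":0},{"gripper":0,"x":0,"y":0,"z":0,"rx":0,"ry":0,"rz":0},{"gripper":0,"x":0,"y":0,"z":0,"rx":0,"ry":0,"rz":0}]'
python3 -m crank '[{"gripper":0,"x":0,"y":0,"z":0.5,"rx":0,"ry":0,"rz":0},{"gripper":0,"x":0,"y":0,"z":1,"rx":0,"ry":0,"rz":0},{"gripper":0,"x":0,"y":0,"z":1,"rx":0,"ry":0,"rz":0},{"gripper":0,"x":0,"y":0.5,"z":1,"rx":0,"ry":0,"rz":0},{"gripper":0,"x":0,"y":1,"z":1,"rx":0,"ry":0,"rz":0}]'
```

```text
position: [0.589, -0.2365, 0.0093]
tcp_rot: [-0.0, -0.01, 1.0, 0.001]
force: [-0.5, 0.6, 0.3]
grip_width: 0.618
grasp_force: 0.0
t: 40.5
position: [0.59, -0.2387, 0.0117]
tcp_rot: [0.001, -0.009, 1.0, -0.0]
force: [0.4, 1.4, 6.5]
grip_width: 0.454
grasp_force: 15.0
t: 40.92
position: [0.588, -0.2048, 0.125]
tcp_rot: [0.0, -0.006, 1.0, -0.001]
force: [1.7, 0.3, 0.1]
grip_width: 0.452
grasp_force: 15.0
```

```bash

python3 -m crank '[{"gripper":0,"x":-0.1,"y":1,"z":1,"rx":0,"ry":0,"rz":0},{"gripper":0,"x":-0.1,"y":1,"z":1,"rx":0,"ry":0,"rz":0},{"gripper":0,"x":-0.1,"y":1,"z":0.1,"rx":0,"ry":0,"rz":0},{"gripper":0,"x":-0.1,"y":1,"z":0,"rx":0,"ry":0,"rz":0},{"gripper":0,"x":-0.14,"y":1,"z":0,"rx":0,"ry":0,"rz":0}]'|tail -5
python3 -m crank '[{"gripper":0,"x":0,"y":1,"z":0,"rx":0,"ry":0,"rz":0},{"gripper":0,"x":0,"y":1,"z":0,"rx":0,"ry":0,"rz":0},{"gripper":0,"x":0,"y":1,"z":0,"rx":0,"ry":0,"rz":0},{"gripper":0,"x":0,"y":1,"z":0,"rx":0,"ry":0,"rz":0},{"gripper":0,"x":0,"y":1,"z":0,"rx":0,"ry":0,"rz":0}]'|tail -1
python3 -m crank '[{"gripper":0,"x":0,"y":1,"z":0,"rx":0,"ry":0,"rz":0},{"gripper":0,"x":0,"y":1,"z":0,"rx":0,"ry":0,"rz":0},{"gripper":0,"x":0,"y":1,"z":0,"rx":0,"ry":0,"rz":0},{"gripper":0,"x":0,"y":1,"z":0,"rx":0,"ry":0,"rz":0},{"gripper":0,"x":0,"y":1,"z":0,"rx":0,"ry":0,"rz":0}]'|tail -1
python3 -m crank '[{"gripper":0,"x":0,"y":1,"z":0,"rx":0,"ry":0,"rz":0},{"gripper":0,"x":0,"y":1,"z":0,"rx":0,"ry":0,"rz":0},{"gripper":0,"x":0,"y":1,"z":0,"rx":0,"ry":0,"rz":0},{"gripper":0,"x":0,"y":1,"z":0,"rx":0,"ry":0,"rz":0},{"gripper":0,"x":0,"y":1,"z":0,"rx":0,"ry":0,"rz":0}]'|tail -5
python3 -m crank '[{"gripper":0,"x":0,"y":0.9,"z":0,"rx":0,"ry":0,"rz":0},{"gripper":0,"x":0,"y":0.6,"z":0,"rx":0,"ry":0,"rz":0},{"gripper":0,"x":0,"y":0.35,"z":0,"rx":0,"ry":0,"rz":0},{"gripper":0,"x":0,"y":0,"z":0,"rx":0,"ry":0,"rz":0},{"gripper":0,"x":0,"y":0,"z":0,"rx":0,"ry":0,"rz":0}]'
python3 - <<'E'
from h import *
for n,w in(('scene','s11.png'),('top','t11.png'),('wrist','w11.png')): snap(n,w)
f=lambda i,s:cv2.resize(i,s,interpolation=2); g=lambda w:cv2.imread('pics/'+w)
cv2.imwrite('pics/c11.png',np.hstack([f(g('s11.png')[200:384,190:400],(400,350)),f(g('t11.png')[120:240,50:210],(400,300)).copy().__class__(0) if 0 else f(g('w11.png')[:260],(400,350))]))
E
```

```text
position: [0.5755, -0.075, 0.177]
tcp_rot: [0.001, -0.009, 1.0, 0.0]
force: [0.1, 0.7, -1.1]
grip_width: 0.453
grasp_force: 15.0
grasp_force: 15.0
grasp_force: 15.0
position: [0.5751, 0.3, 0.1762]
tcp_rot: [0.0, -0.009, 1.0, 0.0]
force: [-0.1, -0.8, -0.5]
grip_width: 0.453
grasp_force: 15.0
t: 43.0
position: [0.5755, 0.3442, 0.1752]
tcp_rot: [0.0, -0.009, 1.0, -0.0]
force: [-0.1, -0.8, 0.2]
grip_width: 0.451
grasp_force: 15.0
```

View pics/c11.png

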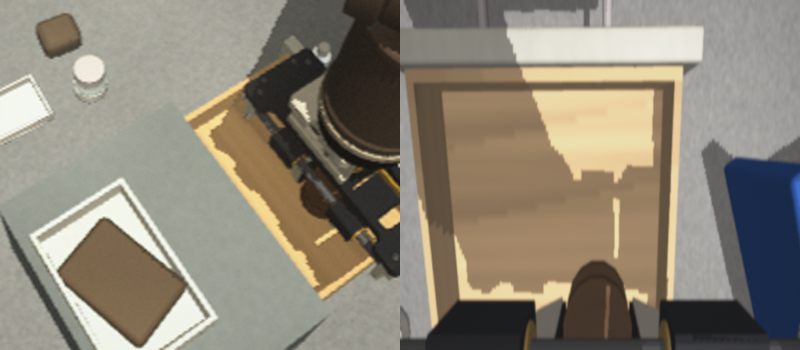

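The left inset shows the open drawer in front of the cabinet with the vertebra held above it. The right inset (wrist) shows the drawer floor's front edge at row 90, from column 443 to 655.

```bash
python3 - <<'E'
from h import *
w='w11.png'
print('floor front corners',atz(w,43/.781,90/1.346,.08),atz(w,255/.781,90/1.346,.08))
print('side tops front',atz(w,8/.781,68/1.346,.118),atz(w,285/.781,68/1.346,.118))
print('panel top back/front',atz(w,150/.781,65/1.346,.127),atz(w,150/.781,28/1.346,.127))
print('cab top edge',atz('s11.png',287,262,.14),atz('s11.png',359,357,.14))
E
```

```text
floor front corners [0.4811 0.1968 0.08  ] [0.478  0.3961 0.08  ]
side tops front [0.4758 0.1924 0.118 ] [0.4724 0.411  0.118 ]
panel top back/front [0.4742 0.3062 0.127 ] [0.4595 0.3066 0.127 ]
cab top edge [0.628  0.2004 0.14  ] [0.6233 0.4125 0.14  ]
```

```bash

python3 -m crank '[{"gripper":0,"x":0,"y":0,"z":-1,"rx":0,"ry":0,"rz":0},{"gripper":0,"x":0,"y":0,"z":-1,"rx":0,"ry":0,"rz":0},{"gripper":0,"x":0,"y":0,"z":-0.8,"rx":0,"ry":0,"rz":0},{"gripper":0,"x":0,"y":0,"z":-0.4,"rx":0,"ry":0,"rz":0},{"gripper":0,"x":0,"y":0,"z":-0.2,"rx":0,"ry":0,"rz":0}]' 
python3 -m crank '[{"gripper":0,"x":0,"y":0,"z":-0.1,"rx":0,"ry":0,"rz":0},{"gripper":0,"x":0,"y":0,"z":0,"rx":0,"ry":0,"rz":0}]' 
python3 -m crank '[{"gripper":0.57,"x":0,"y":0,"z":0,"rx":0,"ry":0,"rz":0},{"gripper":0.57,"x":0,"y":0,"z":0,"rx":0,"ry":0,"rz":0},{"gripper":0.57,"x":0,"y":0,"z":0,"rx":0,"ry":0,"rz":0},{"gripper":0.57,"x":0,"y":0,"z":0.4,"rx":0,"ry":0,"rz":0},{"gripper":0.57,"x":0,"y":0,"z":1,"rx":0,"ry":0,"rz":0}]'
```

```text
t: 43.57
position: [0.5747, 0.3437, 0.0885]
tcp_rot: [-0.001, -0.009, 1.0, -0.001]
force: [-0.3, -0.2, -0.6]
grip_width: 0.451
grasp_force: 15.0
t: 43.73
position: [0.5757, 0.345, 0.0879]
tcp_rot: [0.0, -0.009, 1.0, 0.0]
force: [1.1, -0.2, -0.0]
grip_width: 0.452
grasp_force: 15.0
t: 44.15
position: [0.5734, 0.3444, 0.1206]
tcp_rot: [-0.002, -0.009, 1.0, -0.001]
force: [-0.0, 0.5, -0.5]
grip_width: 0.568
grasp_force: 0.0
```

```bash

python3 -m crank '[{"gripper":0.4,"x":0,"y":0,"z":1,"rx":0,"ry":0,"rz":0},{"gripper":0.4,"x":0,"y":-0.6,"z":1,"rx":0,"ry":0,"rz":0},{"gripper":0.4,"x":-0.1,"y":-1,"z":0,"rx":0,"ry":0,"rz":0},{"gripper":0.4,"x":-0.1,"y":-1,"z":0,"rx":0,"ry":0,"rz":0},{"gripper":0.4,"x":-0.1,"y":-1,"z":0,"rx":0,"ry":0,"rz":0}]'|tail -1
cat > seg.py <<'E'
from h import *
import sys
w=sys.argv[1]; snap('top',w); im=cv2.imread('pics/'+w).astype(int)
m=((im[...,2]-im[...,0])>18)&((im.mean(2))<150)
n,l,st,c=cv2.connectedComponentsWithStats(m.astype(np.uint8))
for i in range(1,n):
    p=atz(w,*c[i],.02)
    if st[i,4]>15 and .3<p[0]<.68 and -.39<p[1]<.17: print(c[i].round(1),st[i,4],p+[.0026,-.004,0])
E
python3 seg.py t12.png
python3 -m crank '[{"gripper":0.4,"x":-0.1,"y":-1,"z":0,"rx":0,"ry":0,"rz":0},{"gripper":0.4,"x":-0.1,"y":-1,"z":0,"rx":0,"ry":0,"rz":0},{"gripper":0.4,"x":-0.08,"y":-1,"z":0,"rx":0,"ry":0,"rz":0},{"gripper":0.4,"x":0,"y":-1,"z":0,"rx":0,"ry":0,"rz":0},{"gripper":0.4,"x":0,"y":-1,"z":0,"rx":0,"ry":0,"rz":0}]'|tail -1
python3 -m crank '[{"gripper":0.4,"x":0,"y":-1,"z":0,"rx":0,"ry":0,"rz":0},{"gripper":0.4,"x":0,"y":-1,"z":0,"rx":0,"ry":0,"rz":0},{"gripper":0.4,"x":0,"y":-1,"z":0,"rx":0,"ry":0,"rz":0},{"gripper":0.4,"x":0,"y":-1,"z":0,"rx":0,"ry":0,"rz":0},{"gripper":0.4,"x":0,"y":-1,"z":0,"rx":0,"ry":0,"rz":0}]'|tail -1
python3 -m crank '[{"gripper":0.4,"x":0,"y":-1,"z":0,"rx":0,"ry":0,"rz":0},{"gripper":0.4,"x":0,"y":-1,"z":0,"rx":0,"ry":0,"rz":0},{"gripper":0.4,"x":0,"y":-1,"z":0,"rx":0,"ry":0,"rz":0},{"gripper":0.4,"x":0,"y":-1,"z":0,"rx":0,"ry":0,"rz":0},{"gripper":0.4,"x":0,"y":-1,"z":0,"rx":0,"ry":0,"rz":0}]'
```

```text
grasp_force: 0.0
[261.6 165.4] 295 [ 0.6607 -0.0213  0.02  ]
[383.7 200.8] 176 [ 0.5614 -0.3282  0.02  ]
[351.2 217. ] 218 [ 0.5223 -0.2427  0.02  ]
[306.2 263.4] 58 [ 0.4109 -0.1239  0.02  ]
[311.8 265.6] 64 [ 0.4051 -0.1373  0.02  ]
grasp_force: 0.0
grasp_force: 0.0
t: 45.87
position: [0.561, -0.1209, 0.1736]
tcp_rot: [0.001, -0.009, 1.0, 0.0]
force: [-0.4, 0.0, -0.5]
grip_width: 0.399
grasp_force: 0.0
```

```bash

python3 -m crank '[{"gripper":0.4,"x":0,"y":-1,"z":0,"rx":0,"ry":0,"rz":0},{"gripper":0.4,"x":0,"y":-1,"z":0,"rx":0,"ry":0,"rz":0},{"gripper":0.4,"x":0,"y":-1,"z":0,"rx":0,"ry":0,"rz":0},{"gripper":0.4,"x":0,"y":-1,"z":0,"rx":0,"ry":0,"rz":0},{"gripper":0.4,"x":0,"y":-1,"z":0,"rx":0,"ry":0,"rz":0}]'|tail -1
python3 -m crank '[{"gripper":0.4,"x":0,"y":-1,"z":0,"rx":0,"ry":0,"rz":0},{"gripper":0.4,"x":0,"y":-1,"z":-0.5,"rx":0,"ry":0,"rz":0},{"gripper":0.4,"x":0,"y":-1,"z":-1,"rx":0,"ry":0,"rz":0},{"gripper":0.4,"x":0,"y":-0.34,"z":-1,"rx":0,"ry":0,"rz":0},{"gripper":0.4,"x":0,"y":0,"z":-0.5,"rx":0,"ry":0,"rz":0}]'|tail -1
python3 -m crank '[{"gripper":0.4,"x":0,"y":0,"z":0,"rx":0,"ry":0,"rz":0},{"gripper":0.4,"x":0,"y":0,"z":0,"rx":0,"ry":0,"rz":0}]'
```

```text
grasp_force: 0.0
grasp_force: 0.0
t: 46.87
position: [0.5611, -0.3269, 0.0978]
tcp_rot: [-0.0, -0.01, 1.0, 0.001]
force: [0.3, 0.0, 0.4]
grip_width: 0.399
grasp_force: 0.0
```

```bash

python3 -m crank '[{"gripper":0.4,"x":0,"y":0,"z":-1,"rx":0,"ry":0,"rz":0},{"gripper":0.4,"x":0,"y":0,"z":-1,"rx":0,"ry":0,"rz":0},{"gripper":0.4,"x":0,"y":0,"z":-1,"rx":0,"ry":0,"rz":0},{"gripper":0.4,"x":0,"y":0,"z":-0.5,"rx":0,"ry":0,"rz":0},{"gripper":0,"x":0,"y":0,"z":0,"rx":0,"ry":0,"rz":0}]'|tail -5
python3 -m crank '[{"gripper":0,"x":0,"y":0,"z":0,"rx":0,"ry":0,"rz":0},{"gripper":0,"x":0,"y":0,"z":0,"rx":0,"ry":0,"rz":0},{"gripper":0,"x":0,"y":0,"z":0,"rx":0,"ry":0,"rz":0},{"gripper":0,"x":0,"y":0,"z":0,"rx":0,"ry":0,"rz":0},{"gripper":0,"x":0,"y":0,"z":0,"rx":0,"ry":0,"rz":0}]'
python3 -m crank '[{"gripper":0,"x":0,"y":0,"z":0.5,"rx":0,"ry":0,"rz":0},{"gripper":0,"x":0,"y":0,"z":1,"rx":0,"ry":0,"rz":0},{"gripper":0,"x":0,"y":0,"z":1,"rx":0,"ry":0,"rz":0},{"gripper":0,"x":0,"y":0.5,"z":1,"rx":0,"ry":0,"rz":0},{"gripper":0,"x":0,"y":1,"z":1,"rx":0,"ry":0,"rz":0}]'
```

```text
position: [0.5605, -0.3263, 0.0088]
tcp_rot: [-0.001, -0.01, 1.0, 0.001]
force: [0.1, 0.1, -0.6]
grip_width: 0.365
grasp_force: 0.0
t: 47.7
position: [0.562, -0.3288, 0.0119]
tcp_rot: [0.001, -0.009, 1.0, -0.001]
force: [-1.3, 1.7, 8.2]
grip_width: 0.24
grasp_force: 15.0
t: 48.12
position: [0.5598, -0.2944, 0.1252]
tcp_rot: [0.0, -0.007, 1.0, -0.002]
force: [0.2, 0.3, -0.7]
grip_width: 0.238
grasp_force: 15.0
```

```bash

python3 -m crank '[{"gripper":0,"x":0.1,"y":1,"z":1,"rx":0,"ry":0,"rz":0},{"gripper":0,"x":0.1,"y":1,"z":1,"rx":0,"ry":0,"rz":0},{"gripper":0,"x":0.08,"y":1,"z":0.1,"rx":0,"ry":0,"rz":0},{"gripper":0,"x":0,"y":1,"z":0,"rx":0,"ry":0,"rz":0},{"gripper":0,"x":0,"y":1,"z":0,"rx":0,"ry":0,"rz":0}]'|tail -1
python3 -m crank '[{"gripper":0,"x":0,"y":1,"z":0,"rx":0,"ry":0,"rz":0},{"gripper":0,"x":0,"y":1,"z":0,"rx":0,"ry":0,"rz":0},{"gripper":0,"x":0,"y":1,"z":0,"rx":0,"ry":0,"rz":0},{"gripper":0,"x":0,"y":1,"z":0,"rx":0,"ry":0,"rz":0},{"gripper":0,"x":0,"y":1,"z":0,"rx":0,"ry":0,"rz":0}]'|tail -1
python3 -m crank '[{"gripper":0,"x":0,"y":1,"z":0,"rx":0,"ry":0,"rz":0},{"gripper":0,"x":0,"y":1,"z":0,"rx":0,"ry":0,"rz":0},{"gripper":0,"x":0,"y":1,"z":0,"rx":0,"ry":0,"rz":0},{"gripper":0,"x":0,"y":1,"z":0,"rx":0,"ry":0,"rz":0},{"gripper":0,"x":0,"y":1,"z":0,"rx":0,"ry":0,"rz":0}]'|tail -1
python3 -m crank '[{"gripper":0,"x":0,"y":1,"z":0,"rx":0,"ry":0,"rz":0},{"gripper":0,"x":0,"y":1,"z":0,"rx":0,"ry":0,"rz":0},{"gripper":0,"x":0,"y":1,"z":0,"rx":0,"ry":0,"rz":0},{"gripper":0,"x":0,"y":1,"z":0,"rx":0,"ry":0,"rz":0},{"gripper":0,"x":0,"y":0.7,"z":0,"rx":0,"ry":0,"rz":0}]'|tail -1
python3 -m crank '[{"gripper":0,"x":0,"y":0.4,"z":0,"rx":0,"ry":0,"rz":0},{"gripper":0,"x":0,"y":0,"z":-0.5,"rx":0,"ry":0,"rz":0},{"gripper":0,"x":0,"y":0,"z":-1,"rx":0,"ry":0,"rz":0},{"gripper":0,"x":0,"y":0,"z":0,"rx":0,"ry":0,"rz":0},{"gripper":0,"x":0,"y":0,"z":0,"rx":0,"ry":0,"rz":0}]'
python3 seg.py t13.png
```

```text
grasp_force: 15.0
grasp_force: 15.0
grasp_force: 15.0
grasp_force: 15.0
t: 50.2
position: [0.567, 0.2106, 0.1374]
tcp_rot: [-0.001, -0.009, 1.0, -0.001]
force: [-0.2, -0.7, 0.2]
grip_width: 0.234
grasp_force: 15.0
[261.6 165.4] 304 [ 0.6607 -0.0213  0.02  ]
[351.2 216.6] 221 [ 0.5233 -0.2427  0.02  ]
[306.8 260.6] 21 [ 0.4176 -0.1255  0.02  ]
[311.1 269.2] 21 [ 0.3965 -0.1353  0.02  ]
```

```bash

python3 -m crank '[{"gripper":0,"x":0,"y":0.6,"z":0,"rx":0,"ry":0,"rz":0},{"gripper":0,"x":0,"y":0.46,"z":0,"rx":0,"ry":0,"rz":0},{"gripper":0,"x":0,"y":0,"z":-0.8,"rx":0,"ry":0,"rz":0},{"gripper":0,"x":0,"y":0,"z":-0.8,"rx":0,"ry":0,"rz":0},{"gripper":0,"x":0,"y":0,"z":-0.3,"rx":0,"ry":0,"rz":0}]'|tail -5
python3 -m crank '[{"gripper":0,"x":0,"y":0,"z":-0.1,"rx":0,"ry":0,"rz":0},{"gripper":0,"x":0,"y":0,"z":0,"rx":0,"ry":0,"rz":0},{"gripper":0,"x":0,"y":0,"z":0,"rx":0,"ry":0,"rz":0}]'
python3 -m crank '[{"gripper":0.4,"x":0,"y":0,"z":0,"rx":0,"ry":0,"rz":0},{"gripper":0.4,"x":0,"y":0,"z":0,"rx":0,"ry":0,"rz":0},{"gripper":0.4,"x":0,"y":0,"z":0,"rx":0,"ry":0,"rz":0},{"gripper":0.4,"x":0,"y":0,"z":0.4,"rx":0,"ry":0,"rz":0},{"gripper":0.4,"x":0,"y":0,"z":1,"rx":0,"ry":0,"rz":0}]'|tail -5
python3 - <<'E'
# tooth shape from the top picture, upscaled, to fix its pose
from h import *
w='t13.png'; im=cv2.imread('pics/'+w)
c=im[190:235,325:400]; cv2.imwrite('pics/c13.png',cv2.resize(np.hstack([c,cv2.imread('pics/t10.png')[190:235,325:400]]),None,fx=5,fy=5,interpolation=2))
E
```

```text
position: [0.5667, 0.2399, 0.0886]
tcp_rot: [-0.001, -0.01, 1.0, 0.0]
force: [-0.5, 0.1, 0.3]
grip_width: 0.237
grasp_force: 15.0
t: 50.92
position: [0.5684, 0.2387, 0.0885]
tcp_rot: [0.001, -0.009, 1.0, 0.0]
force: [-0.3, 1.1, -0.4]
grip_width: 0.239
grasp_force: 15.0
position: [0.5658, 0.2375, 0.1207]
tcp_rot: [-0.002, -0.009, 1.0, -0.001]
force: [0.5, 0.4, 0.9]
grip_width: 0.4
grasp_force: 0.0
```

View pics/c13.png

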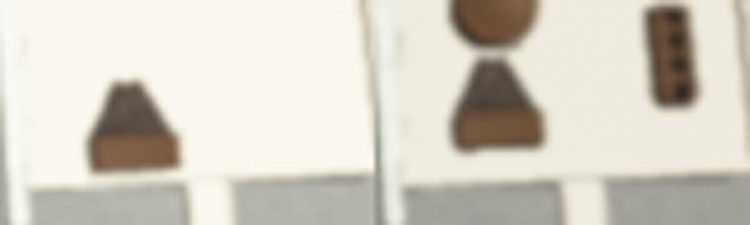

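The left crop is the current one. The tooth has been knocked towards -x, with its root at (135,152) in the crop, but it is still in the tray; the right crop shows the earlier pose. I'll compute the new root position.

```bash
python3 seg.py t14.png; python3 - <<'E'
from h import *
b=[.0026,-.004,0]
print('now',atz('t13.png',352,220.4,.021)+b,'old',atz('t10.png',325+25,190+25.6,.021)+b,'wall outer top',atz('t13.png',325+27,190+36.4,.014)+b)
print(arm.read_state()['position'])
E
```

```text
[261.6 165.4] 298 [ 0.6608 -0.0214  0.02  ]
[351.3 216.7] 222 [ 0.523  -0.2429  0.02  ]
[306.  263.6] 44 [ 0.4103 -0.1232  0.02  ]
[311.8 266.8] 44 [ 0.4024 -0.1372  0.02  ]
now [ 0.5136 -0.2439  0.021 ] old [ 0.5258 -0.2397  0.021 ] wall outer top [ 0.499  -0.2448  0.014 ]
[0.5692511  0.23856639 0.12740402]
```

```bash

python3 -m crank '[{"gripper":0.4,"x":0,"y":0,"z":1,"rx":0,"ry":0,"rz":0},{"gripper":0.62,"x":0,"y":-0.6,"z":1,"rx":0,"ry":0,"rz":0},{"gripper":0.62,"x":-0.1,"y":-1,"z":0,"rx":0,"ry":0,"rz":0.015},{"gripper":0.62,"x":-0.1,"y":-1,"z":0,"rx":0,"ry":0,"rz":0},{"gripper":0.62,"x":-0.1,"y":-1,"z":0,"rx":0,"ry":0,"rz":0}]'|tail -1
python3 -m crank '[{"gripper":0.62,"x":-0.16,"y":-1,"z":0,"rx":0,"ry":0,"rz":0},{"gripper":0.62,"x":-0.1,"y":-1,"z":0,"rx":0,"ry":0,"rz":0},{"gripper":0.62,"x":-0.1,"y":-1,"z":0,"rx":0,"ry":0,"rz":0},{"gripper":0.62,"x":-0.1,"y":-1,"z":0,"rx":0,"ry":0,"rz":0},{"gripper":0.62,"x":-0.1,"y":-1,"z":0,"rx":0,"ry":0,"rz":0}]'|tail -1
python3 -m crank '[{"gripper":0.62,"x":-0.1,"y":-1,"z":0,"rx":0,"ry":0,"rz":0},{"gripper":0.62,"x":-0.2,"y":-1,"z":0,"rx":0,"ry":0,"rz":0},{"gripper":0.62,"x":-0.2,"y":-1,"z":0,"rx":0,"ry":0,"rz":0},{"gripper":0.62,"x":-0.2,"y":-1,"z":0,"rx":0,"ry":0,"rz":0},{"gripper":0.62,"x":-0.2,"y":-1,"z":0,"rx":0,"ry":0,"rz":0}]'|tail -1
python3 -m crank '[{"gripper":0.62,"x":-0.2,"y":-1,"z":0,"rx":0,"ry":0,"rz":0},{"gripper":0.62,"x":-0.1,"y":-1,"z":0,"rx":0,"ry":0,"rz":0},{"gripper":0.62,"x":-0.1,"y":-1,"z":0,"rx":0,"ry":0,"rz":0},{"gripper":0.62,"x":0,"y":-1,"z":-0.5,"rx":0,"ry":0,"rz":0},{"gripper":0.62,"x":0,"y":-1,"z":-1,"rx":0,"ry":0,"rz":0}]'|tail -1
python3 -m crank '[{"gripper":0.62,"x":0,"y":-0.68,"z":-1,"rx":0,"ry":0,"rz":0},{"gripper":0.62,"x":0,"y":0,"z":-0.5,"rx":0,"ry":0,"rz":0},{"gripper":0.62,"x":0,"y":0,"z":0,"rx":0,"ry":0,"rz":0},{"gripper":0.62,"x":0,"y":0,"z":0,"rx":0,"ry":0,"rz":0}]'
```

```text
grasp_force: 0.0
grasp_force: 0.0
grasp_force: 0.0
grasp_force: 0.0
t: 53.38
position: [0.5136, -0.2436, 0.0978]
tcp_rot: [-0.0, -0.024, 1.0, 0.0]
force: [0.3, 0.0, 1.2]
grip_width: 0.618
grasp_force: 0.0
```

```bash

python3 -m crank '[{"gripper":0.62,"x":0.2,"y":0,"z":-0.8,"rx":0,"ry":0,"rz":0},{"gripper":0.62,"x":0,"y":0,"z":-1,"rx":0,"ry":0,"rz":0},{"gripper":0.62,"x":0,"y":0,"z":-1,"rx":0,"ry":0,"rz":0},{"gripper":0.62,"x":0,"y":0,"z":-0.5,"rx":0,"ry":0,"rz":0},{"gripper":0.62,"x":0,"y":0,"z":-0.18,"rx":0,"ry":0,"rz":0}]'|tail -5
python3 -m crank '[{"gripper":0,"x":0,"y":0,"z":0,"rx":0,"ry":0,"rz":0},{"gripper":0,"x":0,"y":0,"z":0,"rx":0,"ry":0,"rz":0},{"gripper":0,"x":0,"y":0,"z":0,"rx":0,"ry":0,"rz":0},{"gripper":0,"x":0,"y":0,"z":0,"rx":0,"ry":0,"rz":0},{"gripper":0,"x":0,"y":0,"z":0,"rx":0,"ry":0,"rz":0}]'
python3 -m crank '[{"gripper":0,"x":0,"y":0,"z":0.5,"rx":0,"ry":0,"rz":0},{"gripper":0,"x":0,"y":0,"z":1,"rx":0,"ry":0,"rz":0},{"gripper":0,"x":0,"y":0,"z":1,"rx":0,"ry":0,"rz":0},{"gripper":0,"x":0,"y":0.5,"z":1,"rx":0,"ry":0,"rz":0},{"gripper":0,"x":0,"y":1,"z":1,"rx":0,"ry":0,"rz":0}]'
```

```text
position: [0.5187, -0.2426, 0.0099]
tcp_rot: [-0.0, -0.025, 1.0, 0.0]
force: [0.0, -0.2, 0.1]
grip_width: 0.617
grasp_force: 0.0
t: 54.22
position: [0.5197, -0.2441, 0.0119]
tcp_rot: [0.001, -0.024, 1.0, -0.0]
force: [-0.8, 0.8, 7.9]
grip_width: 0.496
grasp_force: 15.0
t: 54.63
position: [0.5181, -0.2095, 0.1255]
tcp_rot: [0.001, -0.022, 1.0, -0.001]
force: [0.2, 0.4, -0.7]
grip_width: 0.498
grasp_force: 15.0
```

```bash

python3 -m crank '[{"gripper":0,"x":-0.1,"y":1,"z":1,"rx":0,"ry":0,"rz":0},{"gripper":0,"x":-0.1,"y":1,"z":1,"rx":0,"ry":0,"rz":0},{"gripper":0,"x":-0.1,"y":1,"z":0.1,"rx":0,"ry":0,"rz":0},{"gripper":0,"x":-0.14,"y":1,"z":0,"rx":0,"ry":0,"rz":0},{"gripper":0,"x":0,"y":1,"z":0,"rx":0,"ry":0,"rz":0}]'|tail -1
python3 -m crank '[{"gripper":0,"x":0,"y":1,"z":0,"rx":0,"ry":0,"rz":0},{"gripper":0,"x":0,"y":1,"z":0,"rx":0,"ry":0,"rz":0},{"gripper":0,"x":0,"y":1,"z":0,"rx":0,"ry":0,"rz":0},{"gripper":0,"x":0,"y":1,"z":0,"rx":0,"ry":0,"rz":0},{"gripper":0,"x":0,"y":1,"z":0,"rx":0,"ry":0,"rz":0}]'|tail -1
python3 -m crank '[{"gripper":0,"x":0,"y":1,"z":0,"rx":0,"ry":0,"rz":0},{"gripper":0,"x":0,"y":1,"z":0,"rx":0,"ry":0,"rz":0},{"gripper":0,"x":0,"y":1,"z":0,"rx":0,"ry":0,"rz":0},{"gripper":0,"x":0,"y":1,"z":0,"rx":0,"ry":0,"rz":0},{"gripper":0,"x":0,"y":1,"z":0,"rx":0,"ry":0,"rz":0}]'|tail -1
python3 -m crank '[{"gripper":0,"x":0,"y":1,"z":0,"rx":0,"ry":0,"rz":0},{"gripper":0,"x":0,"y":1,"z":0,"rx":0,"ry":0,"rz":0},{"gripper":0,"x":0,"y":1,"z":0,"rx":0,"ry":0,"rz":0},{"gripper":0,"x":0,"y":1,"z":0,"rx":0,"ry":0,"rz":0},{"gripper":0,"x":0,"y":0.6,"z":0,"rx":0,"ry":0,"rz":0}]'|tail -1
python3 -m crank '[{"gripper":0,"x":0,"y":0.26,"z":0,"rx":0,"ry":0,"rz":0},{"gripper":0,"x":0,"y":0,"z":-0.5,"rx":0,"ry":0,"rz":0},{"gripper":0,"x":0,"y":0,"z":-1,"rx":0,"ry":0,"rz":0},{"gripper":0,"x":0,"y":0,"z":0,"rx":0,"ry":0,"rz":0},{"gripper":0,"x":0,"y":0,"z":0,"rx":0,"ry":0,"rz":0}]'
```

```text
grasp_force: 15.0
grasp_force: 15.0
grasp_force: 15.0
grasp_force: 15.0
t: 56.72
position: [0.5072, 0.2885, 0.1376]
tcp_rot: [-0.001, -0.023, 1.0, -0.001]
force: [1.2, -0.3, 0.3]
grip_width: 0.5
grasp_force: 15.0
```

```bash

python3 -m crank '[{"gripper":0,"x":0,"y":0,"z":-0.6,"rx":0,"ry":0,"rz":0},{"gripper":0,"x":0,"y":0,"z":-0.8,"rx":0,"ry":0,"rz":0},{"gripper":0,"x":0,"y":0,"z":-0.5,"rx":0,"ry":0,"rz":0},{"gripper":0,"x":0,"y":0,"z":-0.14,"rx":0,"ry":0,"rz":0},{"gripper":0,"x":0,"y":0,"z":0,"rx":0,"ry":0,"rz":0}]'
python3 -m crank '[{"gripper":0.62,"x":0,"y":0,"z":0,"rx":0,"ry":0,"rz":0},{"gripper":0.62,"x":0,"y":0,"z":0,"rx":0,"ry":0,"rz":0},{"gripper":0.62,"x":0,"y":0,"z":0,"rx":0,"ry":0,"rz":0},{"gripper":0.62,"x":0,"y":0,"z":0.4,"rx":0,"ry":0,"rz":0},{"gripper":0.62,"x":0,"y":0,"z":1,"rx":0,"ry":0,"rz":0}]'|tail -5
python3 -m crank '[{"gripper":0.62,"x":0,"y":0,"z":1,"rx":0,"ry":0,"rz":0},{"gripper":0.62,"x":0,"y":0,"z":1,"rx":0,"ry":0,"rz":0},{"gripper":0.25,"x":-0.5,"y":0,"z":0,"rx":0,"ry":0,"rz":0},{"gripper":0,"x":-1,"y":0,"z":0,"rx":0,"ry":0,"rz":0},{"gripper":0,"x":-1,"y":0,"z":0,"rx":0,"ry":0,"rz":0}]'
```

```text
t: 57.13
position: [0.5083, 0.2895, 0.0878]
tcp_rot: [0.0, -0.024, 1.0, -0.0]
force: [1.1, 0.3, -1.2]
grip_width: 0.5
grasp_force: 15.0
position: [0.506, 0.2893, 0.1206]
tcp_rot: [-0.002, -0.024, 1.0, -0.001]
force: [0.0, 0.9, 0.3]
grip_width: 0.618
grasp_force: 0.0
t: 57.97
position: [0.4455, 0.2902, 0.1735]
tcp_rot: [0.001, -0.024, 1.0, 0.001]
force: [0.9, 0.5, -0.3]
grip_width: 0.453
grasp_force: 0.0
```

Before shutting the drawer I'll check its contents numerically from the wrist camera.

```bash

python3 -m crank '[{"gripper":0,"x":1,"y":0,"z":1,"rx":0,"ry":0,"rz":0},{"gripper":0,"x":1,"y":0,"z":1,"rx":0,"ry":0,"rz":0},{"gripper":0,"x":1,"y":0,"z":0.4,"rx":0,"ry":0,"rz":0},{"gripper":0,"x":1,"y":0,"z":0,"rx":0,"ry":0,"rz":0},{"gripper":0,"x":1,"y":0,"z":0,"rx":0,"ry":0,"rz":0}]'|tail -1
python3 -m crank '[{"gripper":0,"x":1,"y":0,"z":0,"rx":0,"ry":0,"rz":0},{"gripper":0,"x":0.6,"y":0,"z":0,"rx":0,"ry":0,"rz":0},{"gripper":0,"x":0.3,"y":0,"z":0,"rx":0,"ry":0,"rz":0},{"gripper":0,"x":0,"y":0,"z":0,"rx":0,"ry":0,"rz":0},{"gripper":0,"x":0,"y":0,"z":0,"rx":0,"ry":0,"rz":0}]'
python3 - <<'E'
from h import *
w='w15.png'; snap('wrist',w); im=cv2.imread('pics/'+w).mean(2); hsv=cv2.imread('pics/'+w).astype(int)
for n,p in dict(v=(.575,.345,.104),j=(.568,.238,.1),root=(.503,.29,.096),tip=(.535,.29,.088),emptyL=(.51,.22,.08),emptyR=(.51,.37,.08),mid=(.57,.29,.08)).items():
    u=proj(w,p); print(n,u, hsv[int(u[1])-2:int(u[1])+3,int(u[0])-2:int(u[0])+3].mean((0,1)).astype(int) if 0<u[1]<380 else '')
small=cv2.resize(im[:230].astype(np.uint8),(86,38),interpolation=3)
print('\n'.join(''.join(' .:-=+*%@'[min(8,(255-int(x))//29)] for x in r) for r in small))
E
```

```text
grasp_force: 0.0
t: 58.8
position: [0.6172, 0.2903, 0.2323]
tcp_rot: [-0.0, -0.024, 1.0, 0.0]
force: [-0.7, 0.4, 1.0]
grip_width: 0.005
grasp_force: 0.0
v [316.6 141.1] [ 92 114 143]
j [195.4 126.7] [42 50 61]
root [258.2  51.1] [ 86 107 135]
tip [256.1  91.2] [ 92 106 123]
emptyL [179.3  58.4] [164 215 236]
emptyR [346.3  67. ] [167 217 236]
mid [254.2 130.3] [118 155 181]
--------=+++++++++++*+++=-=========--------------:::::::..................------------
---------+++++++++++++=+=-:::::::::......:::::::::::------------------==--------------
---------=+++++++++++++**+++++========--------:::::::::::.............==--------------
----------+++++++++++++**+++++++++++++++++++++++++++++++++++++======-:----------------
----------=+++++++++++=**=-...:::::::::--------=========++++++++++**=:----------------
-----------+++++++++++=**+=:...........::::::::..............::-=+**-:----------------
-----------=++++++++++=+*+=-..........:++++++++=...............-=+**::----------------
------------++++++++++=+*+==:.........-+++++++++:..............-=+*+::----------------
------------++++++++++=+*+=
[... 1882 characters left out ...]
%%%%
***-::-==---=---------==+++===================================+++.:--------=+++%%%%%%%
***:.  .-=---=-------+*++++===================================++=.-----:-----=+*%%%%%%
+**:    .==--------=***++*++++++++++==========================++=-*=-----------=*%%%%%
+*+:     =-:-------++++++++++++++++++++++++++++++++++++++++++++*++**+=-------:---+*%%%
+=--.   .=::-----:-+=====+==++++++++++++++======++++++-:::::-------------:---------=*%
-----:..:--:---:-:-=--------=++++===++++==::::::-===+=:::::::::::::::::---::---------=
------------------:----------====----=--------------=--------::::::::::---------------
-----=----------:-------%%%%%%%%%%%%%%%%%***%%%%%%%%%%%%%%%%*-:::::::::---------------
```

All three fossils lie in the drawer where planned: tooth top centre, jaw left, vertebra right. Now I'll go in front of the handle with shut fingers and push.

```bash

python3 -m crank '[{"gripper":0,"x":-1,"y":0,"z":0,"rx":0,"ry":0,"rz":0},{"gripper":0,"x":-1,"y":0,"z":0,"rx":0,"ry":0,"rz":0},{"gripper":0,"x":-1,"y":0,"z":0,"rx":0,"ry":0,"rz":0},{"gripper":0,"x":-1,"y":0,"z":0,"rx":0,"ry":0,"rz":0},{"gripper":0,"x":-1,"y":0.1,"z":0,"rx":0,"ry":0,"rz":0}]'|tail -1
python3 -m crank '[{"gripper":0,"x":-1,"y":0.1,"z":0,"rx":0,"ry":0,"rz":0},{"gripper":0,"x":-1,"y":0,"z":0,"rx":0,"ry":0,"rz":0},{"gripper":0,"x":-1,"y":0,"z":0,"rx":0,"ry":0,"rz":0},{"gripper":0,"x":-0.8,"y":0,"z":0,"rx":0,"ry":0,"rz":0},{"gripper":0,"x":-0.4,"y":0,"z":-0.5,"rx":0,"ry":0,"rz":0}]'|tail -5
python3 -m crank '[{"gripper":0,"x":0,"y":0,"z":-1,"rx":0,"ry":0,"rz":0},{"gripper":0,"x":0,"y":0,"z":-1,"rx":0,"ry":0,"rz":0},{"gripper":0,"x":0,"y":0,"z":-1,"rx":0,"ry":0,"rz":0},{"gripper":0,"x":0,"y":0,"z":-1,"rx":0,"ry":0,"rz":0},{"gripper":0,"x":0,"y":0,"z":-1,"rx":0,"ry":0,"rz":0}]'|tail -5
python3 -m crank '[{"gripper":0,"x":0,"y":0,"z":-0.2,"rx":0,"ry":0,"rz":0},{"gripper":0,"x":0,"y":0,"z":0,"rx":0,"ry":0,"rz":0}]'
```

```text
grasp_force: 0.0
position: [0.3849, 0.2962, 0.2215]
tcp_rot: [0.0, -0.026, 1.0, 0.002]
force: [0.4, 0.8, -0.1]
grip_width: 0.0
grasp_force: 0.0
position: [0.3865, 0.2955, 0.0942]
tcp_rot: [0.0, -0.025, 1.0, 0.001]
force: [0.8, 0.8, -0.3]
grip_width: 0.004
grasp_force: 0.0
t: 60.27
position: [0.3861, 0.2945, 0.0888]
tcp_rot: [-0.001, -0.025, 1.0, -0.001]
force: [0.6, -0.0, 0.0]
grip_width: 0.009
grasp_force: 0.0
```

```bash

python3 -m crank '[{"gripper":0,"x":0.3,"y":0,"z":0,"rx":0,"ry":0,"rz":0},{"gripper":0,"x":0.3,"y":0,"z":0,"rx":0,"ry":0,"rz":0},{"gripper":0,"x":0.2,"y":0,"z":0,"rx":0,"ry":0,"rz":0},{"gripper":0,"x":0.2,"y":0,"z":0,"rx":0,"ry":0,"rz":0},{"gripper":0,"x":0.2,"y":0,"z":0,"rx":0,"ry":0,"rz":0}]'|tail -4
python3 -m crank '[{"gripper":0,"x":0.3,"y":0.01,"z":0,"rx":0,"ry":0,"rz":0},{"gripper":0,"x":0.3,"y":0.01,"z":0,"rx":0,"ry":0,"rz":0},{"gripper":0,"x":0.3,"y":0.01,"z":0,"rx":0,"ry":0,"rz":0},{"gripper":0,"x":0.3,"y":0.01,"z":0,"rx":0,"ry":0,"rz":0},{"gripper":0,"x":0.3,"y":0.01,"z":0,"rx":0,"ry":0,"rz":0}]'|tail -5
python3 -m crank '[{"gripper":0,"x":0.3,"y":0.01,"z":0,"rx":0,"ry":0,"rz":0},{"gripper":0,"x":0.3,"y":0.01,"z":0,"rx":0,"ry":0,"rz":0},{"gripper":0,"x":0.3,"y":0.01,"z":0,"rx":0,"ry":0,"rz":0},{"gripper":0,"x":0.3,"y":0.01,"z":0,"rx":0,"ry":0,"rz":0},{"gripper":0,"x":0.3,"y":0.01,"z":0,"rx":0,"ry":0,"rz":0}]'|tail -5
python3 -m crank '[{"gripper":0,"x":0.3,"y":0.01,"z":0,"rx":0,"ry":0,"rz":0},{"gripper":0,"x":0.3,"y":0.01,"z":0,"rx":0,"ry":0,"rz":0},{"gripper":0,"x":0.3,"y":0.01,"z":0,"rx":0,"ry":0,"rz":0},{"gripper":0,"x":0.3,"y":0.01,"z":0,"rx":0,"ry":0,"rz":0},{"gripper":0,"x":0.2,"y":0.01,"z":0,"rx":0,"ry":0,"rz":0}]'|tail -5
python3 -m crank '[{"gripper":0,"x":0.2,"y":0.01,"z":0,"rx":0,"ry":0,"rz":0},{"gripper":0,"x":0.2,"y":0.01,"z":0,"rx":0,"ry":0,"rz":0},{"gripper":0,"x":0.1,"y":0,"z":0,"rx":0,"ry":0,"rz":0}]'
```

```text
tcp_rot: [0.0, -0.024, 1.0, 0.001]
force: [-0.9, 1.0, 1.1]
grip_width: 0.003
grasp_force: 0.6
position: [0.4561, 0.2963, 0.0894]
tcp_rot: [-0.0, -0.024, 1.0, -0.0]
force: [-1.2, -0.3, 1.2]
grip_width: 0.007
grasp_force: 0.7
position: [0.4934, 0.2976, 0.0894]
tcp_rot: [-0.0, -0.024, 1.0, -0.0]
force: [-1.2, -0.6, 0.1]
grip_width: 0.006
grasp_force: 0.7
position: [0.5289, 0.299, 0.0895]
tcp_rot: [0.0, -0.024, 1.0, 0.0]
force: [-0.3, -1.2, -0.3]
grip_width: 0.007
grasp_force: 0.4
t: 62.18
position: [0.5411, 0.2996, 0.0896]
tcp_rot: [0.0, -0.024, 1.0, 0.0]
force: [-0.5, -0.7, 0.2]
grip_width: 0.003
grasp_force: 0.3
```

```bash

python3 -m crank '[{"gripper":0,"x":0.1,"y":0,"z":0,"rx":0,"ry":0,"rz":0},{"gripper":0,"x":0.1,"y":0,"z":0,"rx":0,"ry":0,"rz":0},{"gripper":0,"x":0.1,"y":0,"z":0,"rx":0,"ry":0,"rz":0},{"gripper":0,"x":0,"y":0,"z":0,"rx":0,"ry":0,"rz":0}]'
python3 -m crank '[{"gripper":0,"x":0.1,"y":0,"z":0,"rx":0,"ry":0,"rz":0},{"gripper":0,"x":0.1,"y":0,"z":0,"rx":0,"ry":0,"rz":0},{"gripper":0,"x":0,"y":0,"z":0,"rx":0,"ry":0,"rz":0}]'
python3 -m crank '[{"gripper":0,"x":0.1,"y":0,"z":0,"rx":0,"ry":0,"rz":0},{"gripper":0,"x":0,"y":0,"z":0,"rx":0,"ry":0,"rz":0}]'
python3 -m crank '[{"gripper":0,"x":0.1,"y":0,"z":0,"rx":0,"ry":0,"rz":0},{"gripper":0,"x":0,"y":0,"z":0,"rx":0,"ry":0,"rz":0}]'
```

```text
t: 62.52
position: [0.5484, 0.2997, 0.0896]
tcp_rot: [0.0, -0.024, 1.0, 0.0]
force: [-0.2, -0.5, -0.4]
grip_width: 0.008
grasp_force: 0.0
t: 62.77
position: [0.5534, 0.2996, 0.0896]
tcp_rot: [0.0, -0.024, 1.0, 0.0]
force: [0.5, 0.2, -0.3]
grip_width: 0.004
grasp_force: 0.0
t: 62.93
position: [0.5557, 0.2995, 0.0896]
tcp_rot: [0.0, -0.024, 1.0, 0.0]
force: [0.4, -0.3, 0.8]
grip_width: 0.006
grasp_force: 0.1
t: 63.1
position: [0.5579, 0.2996, 0.0895]
tcp_rot: [-0.0, -0.024, 1.0, 0.0]
force: [-1.3, -0.3, 0.1]
grip_width: 0.005
grasp_force: 0.3
```

```bash

python3 -m crank '[{"gripper":0,"x":0.08,"y":0,"z":0,"rx":0,"ry":0,"rz":0},{"gripper":0,"x":0,"y":0,"z":0,"rx":0,"ry":0,"rz":0}]' | sed -n '2p;4p'
python3 -m crank '[{"gripper":0,"x":0.08,"y":0,"z":0,"rx":0,"ry":0,"rz":0},{"gripper":0,"x":0,"y":0,"z":0,"rx":0,"ry":0,"rz":0}]'| sed -n '2p;4p'
python3 -m crank '[{"gripper":0,"x":0.08,"y":0,"z":0,"rx":0,"ry":0,"rz":0},{"gripper":0,"x":0,"y":0,"z":0,"rx":0,"ry":0,"rz":0}]'| sed -n '2p;4p'
```

```text
position: [0.5581, 0.2996, 0.0893]
force: [-7.0, -0.5, 4.4]
position: [0.5582, 0.2996, 0.0891]
force: [-13.1, -1.0, 9.4]
position: [0.5583, 0.2996, 0.0889]
force: [-19.6, -0.8, 12.9]
```

The push stalls at x=0.558 with the force rising, so the drawer is shut. I'll back off, then check the tray and the drawer front numerically.

```bash

python3 -m crank '[{"gripper":0,"x":-0.4,"y":0,"z":0,"rx":0,"ry":0,"rz":0},{"gripper":0,"x":-1,"y":0,"z":0,"rx":0,"ry":0,"rz":0},{"gripper":0,"x":-1,"y":0,"z":0,"rx":0,"ry":0,"rz":0},{"gripper":0,"x":-1,"y":0,"z":1,"rx":0,"ry":0,"rz":0},{"gripper":0,"x":-1,"y":0,"z":1,"rx":0,"ry":0,"rz":0}]' |tail -5
python3 -m crank '[{"gripper":0,"x":0,"y":0,"z":1,"rx":0,"ry":0,"rz":0},{"gripper":0,"x":0,"y":0,"z":1,"rx":0,"ry":0,"rz":0},{"gripper":0,"x":0,"y":0,"z":0.5,"rx":0,"ry":0,"rz":0},{"gripper":0,"x":0,"y":0,"z":0,"rx":0,"ry":0,"rz":0},{"gripper":0,"x":0,"y":0,"z":0,"rx":0,"ry":0,"rz":0}]' 
python3 - <<'E'
from h import *
snap('scene','s20.png');snap('top','t20.png')
a=cv2.imread('pics/s0.png') if 0 else cv2.imread('pics/scene0.png'); b=cv2.imread('pics/s20.png')
g=lambda i:cv2.cvtColor(i,6)
def sh(w0,w1,r0,r1,c0,c1,m=12):
    t=g(cv2.imread('pics/'+w0))[r0:r1,c0:c1]; s=g(cv2.imread('pics/'+w1))[r0-m:r1+m,c0-m:c1+m]
    q=cv2.matchTemplate(s,t,5); _,v,_,l=cv2.minMaxLoc(q); return (l[0]-m,l[1]-m,round(v,2))
print('drawer front/handle right part shift px (scene):',sh('scene0.png','s20.png',250,300,280,325))
print('tray vs after draw-out (top):',sh('t13.png','t20.png',180,245,335,410))
for n,p in dict(jar=(210,250,228,250),stone=(205,232,205,236),card=(236,275,172,220)).items(): print(n,sh('scene0.png','s20.png',*p,))
print('brush',sh('scene0.png','s20.png',130,156,268,318),'vial',sh('scene0.png','s20.png',218,242,348,370))
E
```

```text
position: [0.4521, 0.2987, 0.1388]
tcp_rot: [-0.001, -0.024, 1.0, -0.001]
force: [1.0, 0.9, 1.7]
grip_width: 0.005
grasp_force: 0.0
t: 64.43
position: [0.4542, 0.2998, 0.2026]
tcp_rot: [0.001, -0.024, 1.0, 0.001]
force: [0.4, 0.1, 0.0]
grip_width: 0.006
grasp_force: 0.0
drawer front/handle right part shift px (scene): (-4, 2, 0.8)
tray vs after draw-out (top): (0, 0, 0.58)
jar (0, 0, 1.0)
stone (0, 0, 1.0)
card (0, 0, 1.0)
brush (0, 0, 1.0) vial (0, 0, 0.48)
```

```bash
python3 -c "
from cell import order
print(order.sign_off())"
```

```text
the job is handed in; nothing more can be done
None
```

The job is handed in: the vertebra, tooth and jaw piece (no ammonite was on the bench) were photographed in the tray against the back stop for about 2.5 s and are now in the shut top drawer, with the tray about 180 mm clear in its channel; the last camera check showed the jar, stone, brush and card tray unmoved but could not confirm the vial, and the verdict was not shown.

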